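Batch the ceramic specimens from the ejector magazine

ROBOT

A 6-joint arm with a two-finger parallel gripper is mounted at the origin on the work surface. World frame = base frame: x ahead of the robot, y to its left, z up, the work surface at z = 0. Lengths are in m, angles in degrees, forces in N, time in s.
With the tool pointing down it reaches from about 0.35 to 0.875 m from the base axis. Payload 4.2 kg.
Tool frame: the origin (TCP) lies midway between the tips of the shut fingers; the grasp point (between the pads) lies 19 mm behind it; z points along the fingers, x is the direction in which the jaws open and shut, and the axes are right-handed (so a half turn about z gives the same grasp; the last joint's range is limited). The gripper opens to 87 mm and grips with 3 to 60 N. Pads are 19 mm wide; open, the fingers measure 117 mm over their backs; the gripper's body (75 mm by 190 mm) begins 51 mm behind the grasp point.
Start: joints at [87.181, 22.042, 0.453, 0, -68.411, -14.817], TCP at [0.189, 0.596, 0.223] pointing down, gripper open.
Joint ranges: [-179.83, 179.83], [-69.29, 118.12], [-61.27, 80.66], [-181.25, 117.63], [-171.15, -9.14], [-177.46, 177.46]. Speed limits (degrees/s): [159.86, 159.86, 180, 180, 180, 180].

INTERFACE

Orientations are given as a 3x3 rotation matrix whose columns are the frame's x, y, z axes.
In Python, from station import sense, capture, finish_job, find_in gives the robot as it stands.
- The arm moves only by the shell command python3 -m creep 'ROWS'. ROWS is JSON, a list of rows, each a list of 7 numbers: the shift along the tool's x, y, z in mm, then the turn, a rotation vector about the tool's x, y, z in degrees, then the opening, from 0 (shut) to 1 (fully open). A call has exactly 10 rows; each row shifts and turns the commanded pose from where the row before left it, along the tool's axes as they then stand; what a row does not reach is not made up. A row lasts 1/8 s, in which the tool goes at most 62.5 mm and 10.7 degrees, less where a joint would pass 70% of its speed; a pose out of reach is approached as far as the arm can. A call with a gripper value outside its range is refused whole. The fingers move at their own pace and stop on an object; the grip force is fixed at half the most. Time passes only in rows, so rows that do not move let the fingers close, or fill a call up. It gives the time, the measured TCP pose, the force and the opening at its end, in the units of the state.
- sense(): the state, without advancing time (a new reading comes with each control period).
- capture(name): name is "scene" or "top" or "wrist"; returns a dict with "color" (480x640x3 uint8, blue, green, red), "vertical_fov" (degrees; the focal length in pixels is half the picture's height over the tangent of half this angle, whatever the lens; pixels are square), "cx", "cy" (the principal point, pixels), "R" (3x3) and "t" (3): a world point X has camera coordinates R X + t. Camera axes: x right, y down, z forward; pixel columns grow to the right and rows downward; lengths in m; the calibration is good to about 2 mm. A picture is of the moment at which its call begins. There is no depth.
- finish_job(): hands the job in, once; it reports no verdict.
Trained networks look in the newest picture that a camera, given by its name, has taken for a name from the list of things; names that differ only in an ending like _2 or _b are one class to them, and where a whole thing is asked for, a point or a joint stands for the part that bears it (a point fixed in the world has none). Each returns a list of dicts, best first, with "p" (0 to 1); they miss things now and then, are a little off and sometimes report something else, mostly with a low value. They report only what shows in the picture. A call takes as long as a camera call. They do not tell look-alikes from the thing itself.
- find_in(camera, name): "xy" ([column, row] in pixels, amid what is visible of it).
The state is a dict: "time_s": time; "joints": joint angles; "joint_velocities": joint speeds; "effort": joint torques, N m; "tcp_pos": TCP position; "ee_rot": TCP orientation; "wrist_force": force on the tool from outside, world axes, zero at the start; "moment": the same for the moment, N m; "gripper_width": opening from 0.0 (shut) to 1.0 (fully open).
Only numpy, scipy, OpenCV 4.12 (cv2) and the standard library are available. Lean on these libraries where they do the work, as an engineer would, in place of code of your own. Each camera call takes 0.05 s, during which the arm holds its last target. There are 200 camera calls.

TASK

Empty the specimen magazine by pushing its spring ejector slide, which sends out the lowest tile at each stroke, and put the first three tiles that come out into the round metal dish and any later ones, as well as a stray tile on the bench if there is one, into the rectangular grey tray. When the dish holds its three, close it with its knobbed cover, seated level on the rim. Leave the press, the mouse and the vial where they are, and let the slide spring back out.

Things in the scene. Friction and masses are not known exactly. Their poses are not given: they have to be found in the camera images.
- magazine: Fixed upright magazine. Origin: on the bench under the tower's centre. Grey base 70 mm wide (y), x = -88 to +97 mm, its top 12 mm up. Tower: four aluminium corner guides round a 36 mm square shaft (44 mm outside), white 48 mm cap at 66 to 71 mm height; the stack shows in its side gaps. Tiles leave only by a 10.5 mm high slot at the bottom, towards the magazine's own -x.
- outfeed (a point): Point on the base's bare top at x = -54 mm in the magazine's frame, 12 mm above the bench: a full stroke leaves the tile lying flat here, its sides along the magazine's axes. A 4 mm high lip ends the base at x = -86 mm. Take the tile away before the next stroke. When the slide has sprung back, the next tile drops down to the base.
- ejector (a joint): Spring ejector slide of the magazine: 0 m = sprung out (rest), 0.055 m = pushed fully in. It moves along the magazine's -x. The spring resists with about 2.4 N at rest and 4.6 N fully in, and returns the slide when let go.
- tab (a point): Centre of the rear (+x) face of the slide's upright push tab, the face to push on. The tab is 34 mm wide (magazine y), 8 mm thick, 12.5 to 48.5 mm above the bench. At rest it lies at x = +88.5 mm in the magazine's frame, 30.5 mm above the bench; there is nothing behind it but the base plate below.
- tile1: Square tile of dark silicon carbide ceramic, 34 x 34 x 8 mm, 36 g; origin at the centre of its underside, z through its thickness. Always there: lowest of the stack in the magazine.
- tile2: Square tile of dark silicon carbide ceramic, 34 x 34 x 8 mm, 36 g; origin at the centre of its underside, z through its thickness. Always there: second from the bottom of the stack in the magazine.
- tile3: Square tile of dark silicon carbide ceramic, 34 x 34 x 8 mm, 36 g; origin at the centre of its underside, z through its thickness. Always there: third from the bottom of the stack in the magazine.
- tile4: Square tile of dark silicon carbide ceramic, 34 x 34 x 8 mm, 36 g; origin at the centre of its underside, z through its thickness. In some runs only: fourth from the bottom of the stack in the magazine.
- tile5: Square tile of dark silicon carbide ceramic, 34 x 34 x 8 mm, 36 g; origin at the centre of its underside, z through its thickness. In some runs only: top of the stack in the magazine (fifth, or fourth if tile4 is absent).
- tile6: Square tile of dark silicon carbide ceramic, 34 x 34 x 8 mm, 36 g; origin at the centre of its underside, z through its thickness. In some runs only: a stray, lying on the bench at the start.
- dish: Loose round open metal dish, 124 mm outside and 116 mm inside diameter, 45 mm high, inner floor 5 mm up, 0.5 kg. Origin at the centre of its underside, z up. The tiles may lie in it in any way (side by side or stacked) as long as the cover can seat.
- cover: Loose metal cover of the dish, 0.18 kg. Origin at the centre of its underside, z up. From below: a spigot 106 mm in diameter and 5 mm deep that drops into the dish's mouth, then a flange 132 mm in diameter from 5 to 11 mm, then a black knob 22 mm in diameter from 11 to 41 mm. Seated, the flange lies on the dish's rim, so the cover's origin is 40 mm above the dish's origin.
- tray: Loose rectangular grey open tray, 140 x 120 mm (x, y), 30 mm high, walls and floor 5 mm thick, 0.4 kg. Origin at the centre of its underside, z up.
- press: Bystander: white sample press on a round foot, 120 mm in diameter, 190 mm tall; leave alone. Origin at the centre of its underside.
- mouse: Bystander: grey computer mouse, 100 x 60 x 27 mm; leave alone. Origin at the centre of its underside.
- vial: Bystander: small amber glass jar, 44 mm in diameter, 60 mm tall; leave alone. Origin at the centre of its underside.
Things that resemble listed ones, but are neither listed nor needed, are in the scene too. Leave any yellow look-alike of the tile6 alone.

How it is judged (in metres and radians):
On the way, in this order (a step that is already met when the one before it is completed fails the run):
1. the ejector slide is pushed in and the lowest tile comes out of the magazine (value of joint ejector above 0.045 m and x of tile1 in the frame of magazine below -0.04 m).
2. the first three tiles are all in the dish (horizontal distance between each of tile1, tile2, tile3 and dish below 0.05 m and z of tile1 in the frame of dish between 0 and 0.036 m and z of tile2 in the frame of dish between 0 and 0.036 m and z of tile3 in the frame of dish between 0 and 0.036 m), for 0.2 s.
3. the cover is seated on the dish with the three tiles inside (all of step 2 and horizontal distance between cover and dish below 0.007 m and z of cover in the frame of dish between 0.036 and 0.0435 m and angle between the z axis of cover and the z axis of dish, either way round below 0.035 rad and angle between cover's own z axis and vertical below 0.1 rad), for 0.2 s.
At the end, for the whole second after the job is handed in: First three tiles in the dish (within 50 mm of its axis); every other tile in the tray, 10 mm inside its outer walls; cover seated on the dish: within 7 mm of its axis, 36 to 43.5 mm above its origin, level with it within 2 degrees; slide within 5 mm of rest; all at rest (all of step 3 and x of tile4 in the frame of tray between -0.06 and 0.06 m and y of tile4 in the frame of tray between -0.05 and 0.05 m and z of tile4 in the frame of tray between 0 and 0.03 m and x of tile5 in the frame of tray between -0.06 and 0.06 m and y of tile5 in the frame of tray between -0.05 and 0.05 m and z of tile5 in the frame of tray between 0 and 0.03 m and x of tile6 in the frame of tray between -0.06 and 0.06 m and y of tile6 in the frame of tray between -0.05 and 0.05 m and z of tile6 in the frame of tray between 0 and 0.03 m and linear speed of each of tile1, tile2, tile3, tile4, tile5, tile6, cover, dish below 0.02 m/s and value of joint ejector below 0.005 m); the robot touches nothing.
It fails at once if the press is pushed more than 3 cm away (distance of press from where it was at the start of the episode above 0.03 m).
It fails at once if the mouse is pushed more than 3 cm away (distance of mouse from where it was at the start of the episode above 0.03 m).
It fails at once if the vial is pushed more than 3 cm away (distance of vial from where it was at the start of the episode above 0.03 m).
Of tile4, tile5, tile6 only 1 to 3 are there at a start; the rules pass over those that are not, and their reading is None.
At some moment in a run one of cover, dish may be knocked a few centimetres aside while the robot is not near it.
Once in a run the grip may slacken for a moment while it holds something.
It also fails if it takes over 210 s, if anything falls off the work surface, if the arm or the gripper's body presses on something with over 40 N, if the wrist force passes 120 N, or if a joint passes its speed limit or range.

## Working session

There is one attempt and no reset: what is moved stays moved. The work goes in short steps, Python scripts to look and compute and a shell command to move; the robot and the scene stay as the last step left them, time stands still between calls to the robot, and variables do not carry over. Pictures are saved under pics/ and viewed, about 12 in all and at most 16, crops included, and the job is handed in when it is done.

```bash
mkdir -p pics; ls; cat > h.py <<'E'
import numpy as np, cv2, json
from station import sense, capture, finish_job, find_in
def K(c):
    f=c["color"].shape[0]/2/np.tan(np.radians(c["vertical_fov"])/2); return f,c["cx"],c["cy"]
def ray(c,uv,z):
    f,cx,cy=K(c); R=np.array(c["R"]);t=np.array(c["t"])
    d=R.T@np.array([(uv[0]-cx)/f,(uv[1]-cy)/f,1]); o=-R.T@t
    return o+d*(z-o[2])/d[2]
def proj(c,X):
    f,cx,cy=K(c); p=np.array(c["R"])@np.array(X)+np.array(c["t"]); return np.array([f*p[0]/p[2]+cx,f*p[1]/p[2]+cy])
def pose():
    s=sense(); return np.array(s["tcp_pos"]),np.array(s["ee_rot"]),s
def to(target,yaw=None):
    """shift in tool frame mm to target; tool yaw turn"""
    p,R,s=pose(); print("t",s["time_s"],"tcp",p.round(4),"xaxis",R[:,0].round(3),"z",R[:,2].round(3)); print("shift mm",(R.T@(np.array(target)-p)*1000).round(1))
E
python3 - <<'E'
from h import *
ims=[]
for n in("scene","top","wrist"):
    c=capture(n); cv2.imwrite(f"pics/{n}0.png",c["color"])
    print(n,c["vertical_fov"],(-np.array(c["R"]).T@c["t"]).round(3),np.array(c["R"]).round(2).tolist())
    for k,z in dict(magazine=.07,tab=.03,tile6=.008,dish=.045,cover=.02,tray=.015,press=.1,mouse=.02,vial=.06).items():
        for d in find_in(n,k)[:3]: print(k,round(d["p"],2),np.round(d["xy"]),ray(c,d["xy"],z).round(3))
print(sense())
E
```

```text
pics
scene 50.94092709301606 [1.08  0.545 0.716] [[-0.67, 0.74, 0.01], [0.48, 0.44, -0.75], [-0.56, -0.5, -0.66]]
magazine 0.92 [267. 249.] [0.613 0.004 0.07 ]
tab 0.97 [246. 256.] [ 0.625 -0.046  0.03 ]
tile6 0.59 [449. 410.] [0.633 0.426 0.008]
tile6 0.58 [431. 363.] [0.577 0.359 0.008]
tile6 0.2 [155. 207.] [ 0.642 -0.341  0.008]
dish 0.9 [450. 283.] [0.43  0.3   0.045]
dish 0.39 [334. 324.] [0.648 0.203 0.045]
cover 0.91 [331. 323.] [0.635 0.186 0.02 ]
cover 0.36 [244. 256.] [ 0.621 -0.056  0.02 ]
tray 0.75 [211. 184.] [ 0.501 -0.311  0.015]
press 0.94 [154. 204.] [ 0.694 -0.236  0.1  ]
mouse 0.83 [304. 190.] [ 0.371 -0.124  0.02 ]
vial 0.61 [369. 234.] [0.437 0.114 0.06 ]
top 50.68430093017576 [0.348 0.073 1.   ] [[0.0, -1.0, 0.0], [-0.98, -0.0, -0.18], [0.18, -0.0, -0.98]]
magazine 0.97 [379. 226.] [ 0.552 -0.036  0.07 ]
tab 0.68 [386. 192.] [ 0.631 -0.054  0.03 ]
tile6 0.68 [184. 184.] [0.652 0.352 0.008]
tile6 0.63 [145. 197.] [0.626 0.429 0.008]
tile6 0.53 [181. 220.] [0.578 0.354 0.008]
dish 0.75 [205. 307.] [0.403 0.291 0.045]
cover 0.76 [263. 198.] [0.62  0.189 0.02 ]
tra
[... 507 characters left out ...]
5026e-04,
       -6.84129270e+01, -1.48163614e+01]), 'joint_velocities': array([-0.03093317,  0.05200322,  0.06857531,  0.00751808,  0.02225365,
       -0.10781388]), 'effort': array([ 2.93091989e-04, -3.90462828e+01,  1.87621450e+01,  4.22446311e+00,
        1.55845319e-02, -1.41870055e-05]), 'tcp_pos': array([0.18933281, 0.59559396, 0.22255979]), 'ee_rot': array([[-3.02984821e-01, -9.52995382e-01, -1.03359116e-05],
       [-9.52995382e-01,  3.02984821e-01, -1.87104089e-05],
       [ 2.09625576e-05,  4.18110613e-06, -1.00000000e+00]]), 'wrist_force': array([-0.29135646,  0.46281338,  0.12048632]), 'moment': array([-0.00261713,  0.035219  ,  0.00258764]), 'gripper_width': 0.9980800514652577}
```

View pics/top0.png

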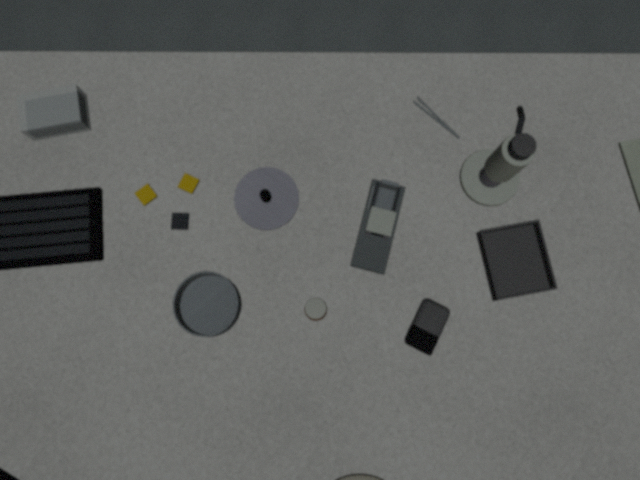

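View pics/scene0.png

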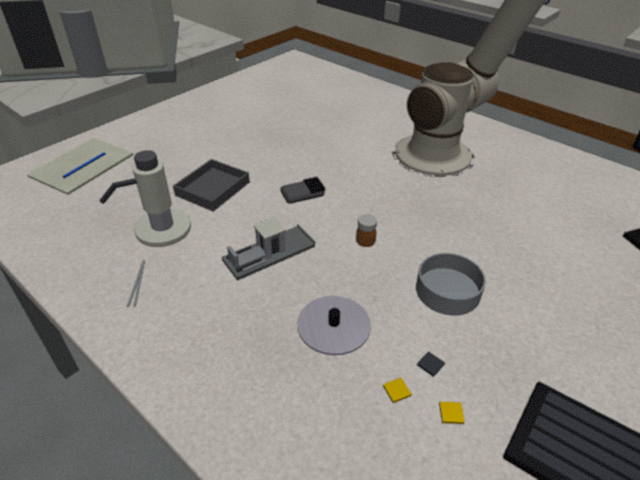

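The stray dark tile is at (180,220) in the top view, with two yellow look-alikes at (147,194) and (189,183). The dish is at (208,304), the cover at (266,198), the magazine tower at (381,221) with its outfeed towards the robot and about -14° of yaw, and the tray at (515,260). I'll hover over the magazine and look from close by.

```bash
python3 -m creep '[[41,-43,-1,0,0,0,1],[41,-43,-1,0,0,0,1],[41,-43,-1,0,0,0,1],[41,-43,-1,0,0,0,1],[41,-43,-1,0,0,0,1],[41,-43,-1,0,0,0,1],[41,-43,-1,0,0,0,1],[41,-43,-1,0,0,0,1],[41,-43,-1,0,0,0,1],[41,-43,-1,0,0,0,1]]'
python3 -m creep '[[41,-43,-1,0,0,0,1],[41,-43,-1,0,0,0,1],[0,0,0,0,0,-3.8,1],[0,0,0,0,0,0,1],[0,0,0,0,0,0,1],[0,0,0,0,0,0,1],[0,0,0,0,0,0,1],[0,0,0,0,0,0,1],[0,0,0,0,0,0,1],[0,0,0,0,0,0,1]]'
python3 - <<'E'
from h import *
c=capture("wrist"); im=c["color"]; cv2.imwrite("pics/w1.png",im)
for k,z in dict(magazine=.07,tab=.03).items():
    for d in find_in("wrist",k)[:3]: print(k,round(d["p"],2),np.round(d["xy"]),ray(c,d["xy"],z).round(3))
to([.53,-.03,.24])
E
```

```text
time_s: 2.75
tcp_pos: [0.4757, 0.0729, 0.2331]
ee_rot: [[-0.303, -0.953, 0.001], [-0.953, 0.303, 0.001], [-0.001, -0.001, -1.0]]
wrist_force: [0.8, 0.6, -0.5]
gripper_width: 0.998
time_s: 4.0
tcp_pos: [0.532, -0.0295, 0.2345]
ee_rot: [[-0.239, -0.971, 0.0], [-0.971, 0.239, 0.0], [-0.0, -0.0, -1.0]]
wrist_force: [0.2, 0.2, 0.1]
gripper_width: 0.999
magazine 0.75 [317. 178.] [ 0.575 -0.04   0.07 ]
tab 0.78 [318. 130.] [ 0.619 -0.052  0.03 ]
t 4.15 tcp [ 0.532  -0.0296  0.2345] xaxis [-0.239 -0.971  0.   ] z [-0. -0. -1.]
shift mm [ 0.9  1.9 -5.5]
```

View pics/w1.png

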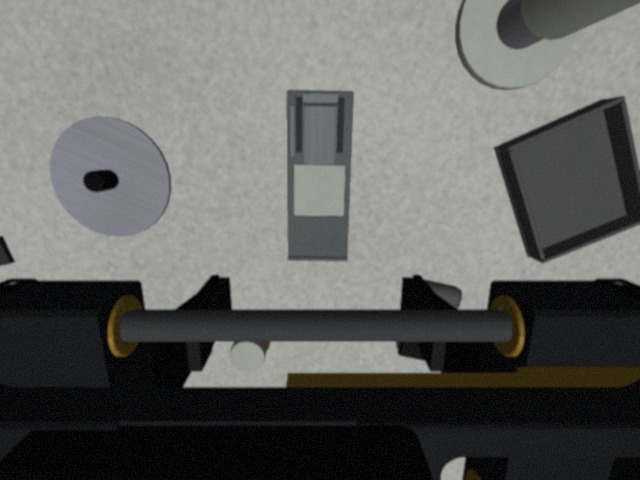

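The magazine is aligned with the picture: base corners at (288,91), (352,92), (289,260) and (347,260), cap corners at (295,165), (345,165), (293,216) and (343,216). I'll fit its pose from these, plus the other objects.

```bash
python3 - <<'E'
from h import *
from scipy.optimize import least_squares
c=capture("wrist")
M=[(97,35,12),(97,-35,12),(-88,35,16),(-88,-35,16),(24,24,71),(24,-24,71),(-24,24,71),(-24,-24,71)]
U=np.array([(288,91),(352.5,92),(289,260),(347.5,260),(295,165),(345,165),(293.5,216),(343.5,216)])
def X(q):
    a=np.radians(q[2]);return [(q[0]+m[0]/1e3*np.cos(a)-m[1]/1e3*np.sin(a),q[1]+m[0]/1e3*np.sin(a)+m[1]/1e3*np.cos(a),m[2]/1e3) for m in M]
f=lambda q:(np.array([proj(c,x) for x in X(q)])-U).ravel()
r=least_squares(f,[.57,-.04,-13.8],x_scale=[.01,.01,1]);print(r.x,r.fun.round(1))
q=r.x;a=np.radians(q[2]);ex=np.array([np.cos(a),np.sin(a)])
for n,d,z in(("behind tab",.120,.10),("pushstart",.102,.024),("outfeed",-.054,.1)):
    print(n,(q[:2]+ex*d).round(4))
to([*(q[:2]+ex*.125),.10]); to([*(q[:2]+ex*-.054),.10])
t=capture("top")
for k,z in dict(dish=.045,cover=.02,tray=.015).items(): print(k,[ray(t,d["xy"],z).round(3) for d in find_in("top",k)[:2]])
E
```

```text
[  0.56265275  -0.03964147 -14.42233589] [-1.6 -1.   1.4 -1.2 -1.   0.7  0.4  1.4 -1.1 -0.1  0.6  0.5  0.7 -0.1
  0.5  0.4]
behind tab [ 0.6789 -0.0695]
pushstart [ 0.6614 -0.065 ]
outfeed [ 0.5104 -0.0262]
t 4.2 tcp [ 0.532  -0.0296  0.2345] xaxis [-0.239 -0.971  0.   ] z [ 0. -0. -1.]
shift mm [   3.7 -157.1  134.5]
t 4.2 tcp [ 0.532  -0.0296  0.2345] xaxis [-0.239 -0.971  0.   ] z [ 0. -0. -1.]
shift mm [  1.8  21.9 134.5]
dish [array([0.407, 0.292, 0.045]), array([ 0.497, -0.297,  0.045])]
cover []
tray [array([ 0.497, -0.307,  0.015])]
```

```bash
python3 -m creep '[[1,-52,0,0,0,0.6,0],[1,-52,0,0,0,0,0],[1.7,-53,0,0,0,0,0],[0,0,0,0,0,0,0],[0,0,52,0,0,0,0],[0,0,52,0,0,0,0],[0,0,52,0,0,0,0],[0,0,52,0,0,0,0],[0,0,0,0,0,0,0],[0,0,0,0,0,0,0]]'
python3 -m creep '[[0,10,0,0,0,0,0],[0,10,0,0,0,0,0],[0,10,0,0,0,0,0],[0,10,0,0,0,0,0],[0,10,0,0,0,0,0],[0,10,0,0,0,0,0],[0,10,0,0,0,0,0],[0,9,0,0,0,0,0],[0,0,0,0,0,0,0],[0,0,0,0,0,0,0]]'
python3 - <<'E'
from h import *
q=np.array([.56265,-.03964]);a=np.radians(-14.42);p,R,s=pose()
d=p[:2]-q;print("mag x,y",d@[np.cos(a),np.sin(a)],d@[-np.sin(a),np.cos(a)],s["wrist_force"])
c=capture("scene");f=c["color"][190:310,180:360];cv2.imwrite("pics/s1.png",cv2.resize(f,None,fx=4,fy=4,interpolation=3))
E
```

```text
time_s: 5.65
tcp_pos: [0.6847, -0.0717, 0.0291]
ee_rot: [[-0.248, -0.969, 0.004], [-0.969, 0.248, -0.001], [-0.0, -0.004, -1.0]]
wrist_force: [1.1, -0.3, 0.9]
gripper_width: 0.016
time_s: 6.9
tcp_pos: [0.6086, -0.052, 0.0279]
ee_rot: [[-0.249, -0.969, 0.004], [-0.969, 0.249, 0.0], [-0.001, -0.004, -1.0]]
wrist_force: [4.7, -1.0, 3.1]
gripper_width: 0.005
mag x,y 0.04761031400854413 -0.000528158783635652 [ 4.65512385 -0.98032221  3.14198372]
```

View pics/s1.png

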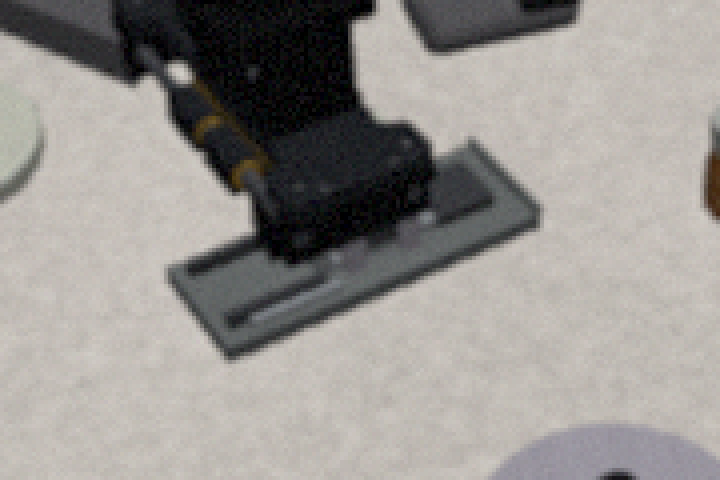

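The tile shows on the outfeed, to the right of the tower, and a force of about 4.7 N means the slide is nearly full in. I'll add a little more push, then retract and rise.

```bash
python3 -m creep '[[0,2,0,0,0,0,0],[0,2,0,0,0,0,0],[0,2,0,0,0,0,0],[0,0,0,0,0,0,0],[0,0,0,0,0,0,0],[0,0,0,0,0,0,0],[0,0,0,0,0,0,0],[0,0,0,0,0,0,0],[0,0,0,0,0,0,0],[0,0,0,0,0,0,0]]'
python3 -m creep '[[0,-20,0,0,0,0,0],[0,-20,0,0,0,0,0],[0,-20,0,0,0,0,0],[0,-20,0,0,0,0,0],[0,-5,0,0,0,0,0],[0,0,-40,0,0,0,0.6],[0,0,-50,0,0,0,0.6],[0,0,-50,0,0,0,0.6],[0,0,0,0,0,0,0.6],[0,0,0,0,0,0,0.6]]'
python3 - <<'E'
from h import *
to([.5104,-.0262,.15])
E
```

```text
time_s: 8.2
tcp_pos: [0.6071, -0.0514, 0.0277]
ee_rot: [[-0.248, -0.969, 0.013], [-0.969, 0.248, -0.001], [-0.003, -0.012, -1.0]]
wrist_force: [15.2, -7.1, -3.0]
gripper_width: 0.005
time_s: 9.45
tcp_pos: [0.6813, -0.0713, 0.1652]
ee_rot: [[-0.25, -0.968, -0.004], [-0.968, 0.25, 0.001], [0.0, 0.004, -1.0]]
wrist_force: [0.6, 0.0, -1.2]
gripper_width: 0.487
t 9.45 tcp [ 0.6813 -0.0713  0.1652] xaxis [-0.25  -0.968  0.   ] z [-0.004  0.001 -1.   ]
shift mm [ -1.  176.7  15.9]
```

```bash
python3 -m creep '[[-1,44,0,0,0,0,0.6],[0,44,0,0,0,0,0.6],[0,44,0,0,0,0,0.6],[0,45,0,0,0,0,0.6],[0,0,0,0,0,0,0.6],[0,0,40,0,0,0,0.6],[0,0,30,0,0,0,0.6],[0,0,30,0,0,0,0.6],[0,0,0,0,0,0,0.6],[0,0,0,0,0,0,0.6]]'
python3 - <<'E'
from h import *
to([.5104,-.0262,.0145])
c=capture("wrist");cv2.imwrite("pics/w2.png",c["color"])
print(find_in("wrist","tile1")[:2], proj(c,[.5104,-.0262,.02]))
E
```

```text
time_s: 10.7
tcp_pos: [0.5127, -0.0268, 0.0667]
ee_rot: [[-0.249, -0.968, 0.0], [-0.968, 0.249, -0.0], [0.0, -0.0, -1.0]]
wrist_force: [0.2, 0.0, -0.4]
gripper_width: 0.596
t 10.7 tcp [ 0.5127 -0.0268  0.0667] xaxis [-0.249 -0.968  0.   ] z [ 0. -0. -1.]
shift mm [ 0.   2.4 52.2]
[{'xy': [313.4, 266.7], 'p': 0.92}] [317.22495838 266.90925073]
```

View pics/w2.png

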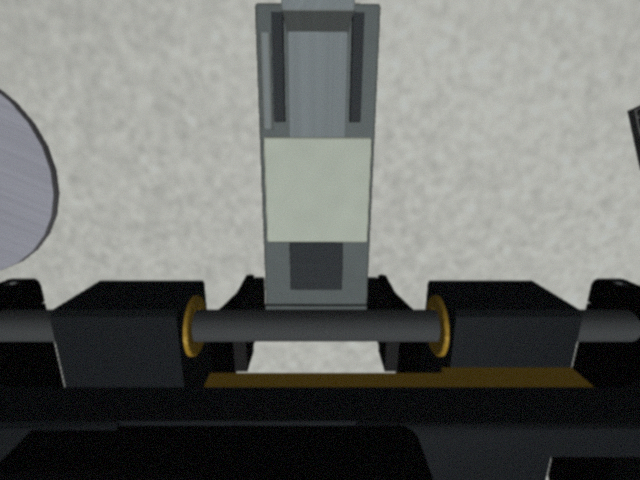

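The tile lies centred on the outfeed at (316,267), where predicted. I'll descend, grip and lift.

```bash
python3 -m creep '[[0,2,26,0,0,0,0.6],[0,0,26,0,0,0,0.6],[0,0,0,0,0,0,0.6],[0,0,0,0,0,0,0],[0,0,0,0,0,0,0],[0,0,0,0,0,0,0],[0,0,-30,0,0,0,0],[0,0,-50,0,0,0,0],[0,0,-50,0,0,0,0],[0,0,-20,0,0,0,0]]'
python3 - <<'E'
from h import *
t=capture("top");cv2.imwrite("pics/t2.png",t["color"])
d=find_in("top","dish")[0];print(d)
# dish rim circle fit
g=cv2.medianBlur(cv2.cvtColor(t["color"],cv2.COLOR_BGR2GRAY),5)
ci=cv2.HoughCircles(g,cv2.HOUGH_GRADIENT,1.2,40,param1=60,param2=25,minRadius=25,maxRadius=38);
for x in ci[0][:8]: print(x, ray(t,x[:2],.045).round(3))
to([.405,.292,.15])
E
```

```text
time_s: 12.05
tcp_pos: [0.5116, -0.026, 0.1683]
ee_rot: [[-0.249, -0.968, 0.006], [-0.968, 0.249, 0.001], [-0.003, -0.006, -1.0]]
wrist_force: [-0.5, 0.6, -0.5]
gripper_width: 0.377
{'xy': [217.3, 297.0], 'p': 0.89}
[226.20001 294.6      32.92   ] [0.426 0.252 0.045]
[415.80002 169.8      37.24   ] [ 0.672 -0.113  0.045]
[492.6      172.20001   31.720001] [ 0.667 -0.264  0.045]
t 12.15 tcp [ 0.5117 -0.0259  0.1676] xaxis [-0.249 -0.968 -0.003] z [ 0.007  0.001 -1.   ]
shift mm [-281.3  182.6   17.3]
```

```bash
python3 - <<'E'
from h import *
im=cv2.imread("pics/t2.png")[140:360,130:350]
cv2.imwrite("pics/t2c.png",cv2.resize(im,None,fx=2.7,fy=2.7,interpolation=2))
E
```

```text
(no output)
```

View pics/t2c.png

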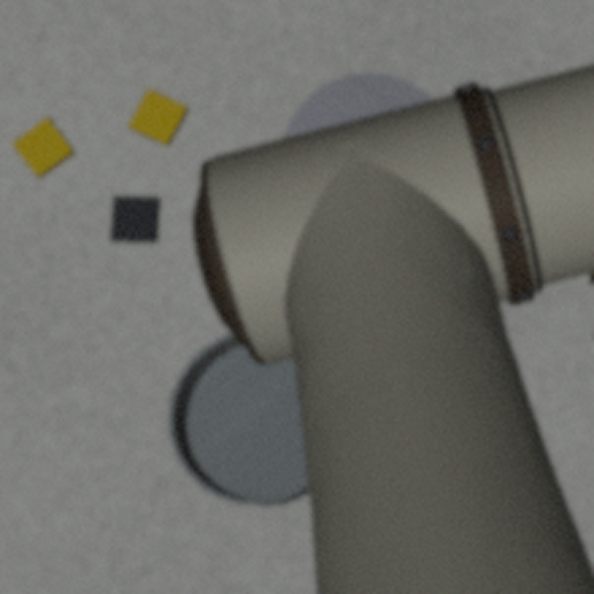

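The view is partly hidden by the arm, but the dish's left edge is now at column 193 (it was 174), so it has been knocked aside to about (0.426, 0.252). I'll go above it and look with the wrist camera.

```bash
python3 -m creep '[[-41,25,0,0,0,0,0],[-41,25,0,0,0,0,0],[-41,25,0,0,0,0,0],[-41,26,0,0,0,0,0],[-42,26,0,0,0,0,0],[-42,26,0,0,0,0,0],[0,0,0,0,0,0,0],[0,0,0,0,0,0,0],[0,0,0,0,0,0,0],[0,0,0,0,0,0,0]]'
cat >> h.py <<'E'
def fitcircle(c,u,r,z):
    """world centre of circle radius r at z from edge pixels"""
    from scipy.optimize import least_squares
    P=np.array([ray(c,x,z)[:2] for x in u]);q=least_squares(lambda q:np.hypot(*(P-q).T)-r,P.mean(0));return q.x.round(4),(q.fun*1000).round(1)
E
python3 - <<'E'
from h import *
c=capture("wrist");cv2.imwrite("pics/w3.png",c["color"])
print(find_in("wrist","dish")[:2], proj(c,[.426,.252,.045]))
s=capture("scene")
print([ (d['p'],ray(s,d["xy"],.025)) for d in find_in("scene","dish")[:2]])
t=capture("top")
print([ (d['p'],d["xy"],ray(t,d["xy"],.025)) for d in find_in("top","dish")[:2]])
to([.426,.252,.07])
E
```

```text
time_s: 13.4
tcp_pos: [0.424, 0.2511, 0.1644]
ee_rot: [[-0.251, -0.968, -0.0], [-0.968, 0.251, -0.0], [0.0, 0.0, -1.0]]
wrist_force: [0.1, -0.2, -1.2]
gripper_width: 0.384
[{'xy': [309.5, 216.9], 'p': 0.6}] [315.34773136 233.60860747]
[(0.74, array([0.4255622 , 0.25741185, 0.025     ])), (0.67, array([0.25574801, 0.16931315, 0.025     ]))]
[(0.74, [387.4, 192.4], array([ 0.63161334, -0.05853807,  0.025     ])), (0.61, [226.8, 319.8], array([0.37974089, 0.25257128, 0.025     ]))]
t 13.7 tcp [0.4239 0.2519 0.1646] xaxis [-0.25  -0.968 -0.   ] z [ 0.  0. -1.]
shift mm [-0.6 -2.  94.6]
```

View pics/w3.png

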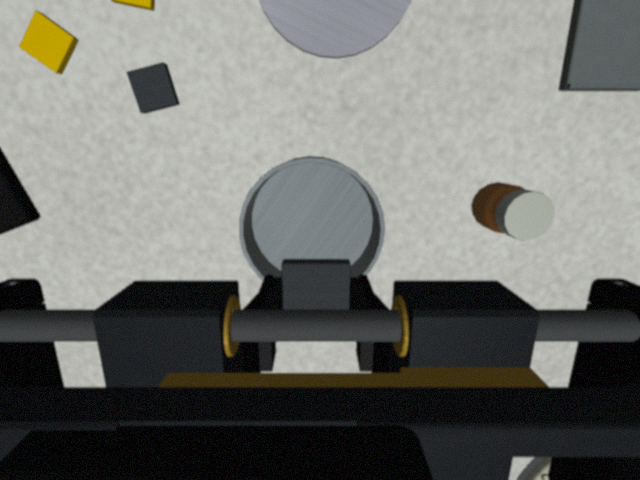

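The dish rim spans columns 240–384 with its top at row 156, so its centre is about (312,228), near (0.431, 0.253). The tile is held between the fingers. I'll lower it in and release.

```bash
python3 -m creep '[[-3,-7,50,0,0,0,0],[0,0,50,0,0,0,0],[0,0,35,0,0,0,0],[0,0,18,0,0,0,0],[0,0,0,0,0,0,0],[0,0,0,0,0,0,0],[0,0,0,0,0,0,0.52],[0,0,0,0,0,0,0.52],[0,0,0,0,0,0,0.52],[0,0,0,0,0,0,0.52]]'
python3 -m creep '[[0,0,-50,0,0,0,0.52],[0,0,-50,0,0,0,0.52],[0,0,-50,0,0,0,0.52],[0,0,-40,0,0,0,0.52],[0,40,0,0,0,0,0.52],[0,40,0,0,0,0,0],[0,0,0,0,0,0,0],[0,0,0,0,0,0,0],[0,0,0,0,0,0,0],[0,0,0,0,0,0,0]]'
python3 - <<'E'
from h import *
c=capture("wrist");cv2.imwrite("pics/w4.png",c["color"])
print([(d['p'],d['xy'],ray(c,d['xy'],.013).round(3)) for d in find_in("wrist","tile1")[:4]], proj(c,[.431,.253,.005]))
t=capture("top");print([(d['p'],d['xy'],ray(t,d['xy'],.025).round(3)) for d in find_in("top","dish")[:4]])
to([.6847,-.0717,.24])
E
```

```text
time_s: 14.95
tcp_pos: [0.4314, 0.2533, 0.0118]
ee_rot: [[-0.249, -0.968, 0.0], [-0.968, 0.249, 0.0], [-0.0, -0.0, -1.0]]
wrist_force: [0.6, 0.0, -0.2]
gripper_width: 0.518
time_s: 16.2
tcp_pos: [0.3544, 0.273, 0.2013]
ee_rot: [[-0.25, -0.968, -0.0], [-0.968, 0.25, -0.001], [0.001, 0.0, -1.0]]
wrist_force: [-0.3, 0.1, -1.0]
gripper_width: 0.052
[(0.69, [167.6, 13.7], array([0.569, 0.356, 0.013])), (0.62, [315.8, 137.6], array([0.433, 0.254, 0.013]))] [316.96127969 140.08683371]
[(0.94, [217.2, 288.3], array([0.44 , 0.273, 0.025]))]
t 16.4 tcp [0.3541 0.2731 0.2014] xaxis [-0.25  -0.968  0.   ] z [-0. -0. -1.]
shift mm [ 251.3 -406.2  -38.6]
```

View pics/w4.png

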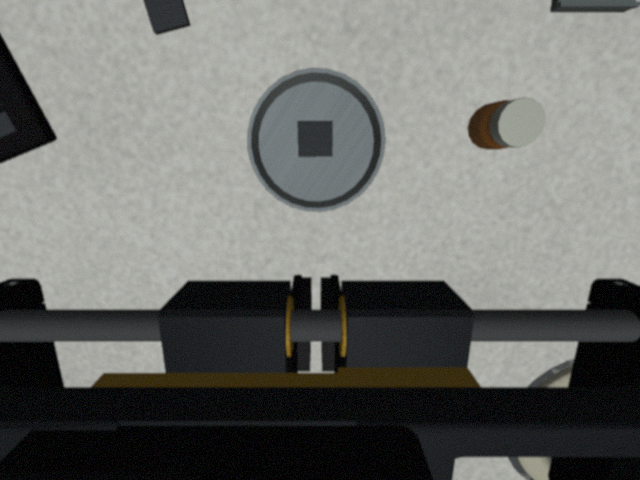

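Tile 1 lies in the middle of the dish at (316,138), and the dish centre of about (0.431, 0.253) is confirmed. Next is the second stroke.

```bash
python3 -m creep '[[31,-51,0,0,0,0,0],[31,-51,0,0,0,0,0],[31,-51,0,0,0,0,0],[31,-51,0,0,0,0,0],[32,-51,0,0,0,0,0],[32,-51,0,0,0,0,0],[32,-50,0,0,0,0,0],[31,-50,0,0,0,0,0],[0,0,0,0,0,0,0],[0,0,0,0,0,0,0]]'
python3 - <<'E'
from h import *
to([.6847,-.0717,.028])
E
python3 -m creep '[[0,0,58,0,0,0,0],[0,0,58,0,0,0,0],[0,0,57,0,0,0,0],[0,0,0,0,0,0,0],[0,14,0,0,0,0,0],[0,14,0,0,0,0,0],[0,14,0,0,0,0,0],[0,14,0,0,0,0,0],[0,14,0,0,0,0,0],[0,12,0,0,0,0,0]]'
python3 -m creep '[[0,2,0,0,0,0,0],[0,0,0,0,0,0,0],[0,0,0,0,0,0,0],[0,0,0,0,0,0,0],[0,-1,0,0,0,0,0],[0,0,0,0,0,0,0],[0,0,0,0,0,0,0],[0,0,0,0,0,0,0],[0,0,0,0,0,0,0],[0,0,0,0,0,0,0]]'
```

```text
time_s: 17.65
tcp_pos: [0.6841, -0.0712, 0.2007]
ee_rot: [[-0.25, -0.968, -0.002], [-0.968, 0.25, 0.0], [0.0, 0.002, -1.0]]
wrist_force: [-1.0, 0.7, 0.2]
gripper_width: 0.004
t 17.65 tcp [ 0.6841 -0.0712  0.2007] xaxis [-0.25  -0.968  0.   ] z [-0.002  0.    -1.   ]
shift mm [  0.2  -1.  172.7]
time_s: 18.9
tcp_pos: [0.6095, -0.0498, 0.0332]
ee_rot: [[-0.247, -0.969, 0.012], [-0.969, 0.247, 0.0], [-0.003, -0.012, -1.0]]
wrist_force: [4.9, -2.4, -2.4]
gripper_width: 0.005
time_s: 20.15
tcp_pos: [0.6078, -0.0498, 0.0313]
ee_rot: [[-0.248, -0.969, 0.008], [-0.969, 0.248, 0.0], [-0.002, -0.008, -1.0]]
wrist_force: [6.2, 0.2, 4.5]
gripper_width: 0.008
```

```bash
python3 -m creep '[[0,1,0,0,0,0,0],[0,0,0,0,0,0,0],[0,-30,0,0,0,0,0],[0,-30,0,0,0,0,0],[0,-23,0,0,0,0,0],[0,0,-50,0,0,0,0.6],[0,0,-50,0,0,0,0.6],[0,0,-40,0,0,0,0.6],[0,0,0,0,0,0,0.6],[0,0,0,0,0,0,0.6]]'
python3 -m creep '[[0,44,0,0,0,0,0.6],[0,44,0,0,0,0,0.6],[0,44,0,0,0,0,0.6],[0,44,0,0,0,0,0.6],[0,0,0,0,0,0,0.6],[0,0,40,0,0,0,0.6],[0,0,30,0,0,0,0.6],[0,0,30,0,0,0,0.6],[0,0,0,0,0,0,0.6],[0,0,0,0,0,0,0.6]]'
python3 - <<'E'
from h import *
to([.5104,-.0262,.015])
c=capture("wrist");cv2.imwrite("pics/w5.png",c["color"])
print(find_in("wrist","tile1")[:2], proj(c,[.5104,-.0262,.02]))
E
```

```text
time_s: 21.4
tcp_pos: [0.6816, -0.0704, 0.1675]
ee_rot: [[-0.25, -0.968, -0.004], [-0.968, 0.25, 0.001], [0.0, 0.004, -1.0]]
wrist_force: [0.0, -0.8, -0.9]
gripper_width: 0.49
time_s: 22.65
tcp_pos: [0.5138, -0.027, 0.0689]
ee_rot: [[-0.249, -0.968, 0.0], [-0.968, 0.249, -0.0], [0.0, -0.0, -1.0]]
wrist_force: [0.8, 0.1, -0.1]
gripper_width: 0.601
t 22.65 tcp [ 0.5138 -0.027   0.0689] xaxis [-0.249 -0.968  0.   ] z [ 0. -0. -1.]
shift mm [ 0.   3.5 53.9]
[{'xy': [317.2, 265.8], 'p': 0.87}] [317.26086916 267.38384507]
```

```bash
python3 -m creep '[[0,3,27,0,0,0,0.6],[0,0,27,0,0,0,0.6],[0,0,0,0,0,0,0.6],[0,0,0,0,0,0,0],[0,0,0,0,0,0,0],[0,0,0,0,0,0,0],[0,0,-30,0,0,0,0],[0,0,-50,0,0,0,0],[0,0,-50,0,0,0,0],[0,0,-20,0,0,0,0]]'
python3 -m creep '[[-41,24,0,0,0,0,0],[-42,24,0,0,0,0,0],[-42,24,0,0,0,0,0],[-42,25,0,0,0,0,0],[-42,25,0,0,0,0,0],[-42,25,0,0,0,0,0],[0,0,0,0,0,0,0],[0,0,0,0,0,0,0],[0,0,0,0,0,0,0],[0,0,0,0,0,0,0]]'
python3 - <<'E'
from h import *
to([.431,.253,.019])
c=capture("wrist");cv2.imwrite("pics/w6.png",c["color"])
print(find_in("wrist","dish")[:2], proj(c,[.431,.253,.045]),find_in("wrist","tile1")[:4])
E
```

```text
time_s: 24.0
tcp_pos: [0.5115, -0.026, 0.1683]
ee_rot: [[-0.249, -0.968, 0.006], [-0.968, 0.249, 0.001], [-0.003, -0.006, -1.0]]
wrist_force: [0.3, 0.5, -0.2]
gripper_width: 0.378
time_s: 25.25
tcp_pos: [0.4306, 0.2526, 0.1646]
ee_rot: [[-0.251, -0.968, -0.0], [-0.968, 0.251, -0.0], [0.0, 0.0, -1.0]]
wrist_force: [0.1, 0.2, -0.7]
gripper_width: 0.382
t 25.25 tcp [0.4306 0.2526 0.1646] xaxis [-0.251 -0.968  0.   ] z [-0. -0. -1.]
shift mm [ -0.5  -0.3 145.6]
[{'xy': [313.6, 209.6], 'p': 0.59}] [316.3817006  235.21173903] [{'xy': [156.7, 94.4], 'p': 0.68}, {'xy': [140.8, 6.0], 'p': 0.68}, {'xy': [311.3, 226.6], 'p': 0.59}, {'xy': [316.0, 281.6], 'p': 0.58}]
```

```bash
python3 -m creep '[[0,0,50,0,0,0,0],[0,0,50,0,0,0,0],[0,0,30,0,0,0,0],[0,0,15,0,0,0,0],[0,0,0,0,0,0,0],[0,0,0,0,0,0,0],[0,0,0,0,0,0,0.52],[0,0,0,0,0,0,0.52],[0,0,0,0,0,0,0.52],[0,0,0,0,0,0,0.52]]'
python3 -m creep '[[0,0,-50,0,0,0,0.52],[0,0,-50,0,0,0,0.52],[0,0,-50,0,0,0,0.52],[0,0,-33,0,0,0,0.52],[0,40,0,0,0,0,0.52],[0,40,0,0,0,0,0],[0,0,0,0,0,0,0],[0,0,0,0,0,0,0],[0,0,0,0,0,0,0],[0,0,0,0,0,0,0]]'
python3 - <<'E'
from h import *
c=capture("wrist");cv2.imwrite("pics/w7.png",c["color"])
print([(d['p'],d['xy'],ray(c,d['xy'],.021).round(3)) for d in find_in("wrist","tile1")[:4]], proj(c,[.431,.253,.021]))
to([.6847,-.0725,.028])
E
```

```text
time_s: 26.65
tcp_pos: [0.4304, 0.2536, 0.0197]
ee_rot: [[-0.249, -0.968, 0.0], [-0.968, 0.249, 0.0], [-0.0, -0.0, -1.0]]
wrist_force: [0.1, 0.3, 0.7]
gripper_width: 0.518
time_s: 27.9
tcp_pos: [0.3535, 0.2733, 0.2023]
ee_rot: [[-0.25, -0.968, -0.0], [-0.968, 0.25, -0.001], [0.001, 0.0, -1.0]]
wrist_force: [0.1, 0.1, -1.1]
gripper_width: 0.055
[(0.8, [168.7, 13.3], array([0.566, 0.353, 0.021])), (0.65, [317.4, 138.7], array([0.431, 0.253, 0.021]))] [317.01243657 138.64967744]
t 28.0 tcp [0.3533 0.2733 0.2023] xaxis [-0.25  -0.968  0.   ] z [-0. -0. -1.]
shift mm [ 251.8 -407.4  174.4]
```

Tile 2 is stacked in the dish. Now the third stroke.

```bash
python3 -m creep '[[31,-51,0,0,0,0,0],[31,-51,0,0,0,0,0],[31,-51,0,0,0,0,0],[31,-51,0,0,0,0,0],[32,-51,0,0,0,0,0],[32,-51,0,0,0,0,0],[32,-51,0,0,0,0,0],[32,-50,0,0,0,0,0],[0,0,0,0,0,0,0],[0,0,0,0,0,0,0]]'
python3 -m creep '[[0,0,58,0,0,0,0],[0,0,58,0,0,0,0],[0,0,58,0,0,0,0],[0,0,0,0,0,0,0],[0,14,0,0,0,0,0],[0,14,0,0,0,0,0],[0,14,0,0,0,0,0],[0,14,0,0,0,0,0],[0,14,0,0,0,0,0],[0,13,0,0,0,0,0]]'
python3 -m creep '[[0,1,0,0,0,0,0],[0,0,0,0,0,0,0],[0,0,0,0,0,0,0],[0,0,0,0,0,0,0],[0,0,0,0,0,0,0],[0,0,0,0,0,0,0],[0,0,0,0,0,0,0],[0,0,0,0,0,0,0],[0,0,0,0,0,0,0],[0,0,0,0,0,0,0]]'
python3 -m creep '[[0,-30,0,0,0,0,0],[0,-30,0,0,0,0,0],[0,-24,0,0,0,0,0],[0,0,-50,0,0,0,0.6],[0,0,-50,0,0,0,0.6],[0,0,-40,0,0,0,0.6],[0,0,0,0,0,0,0.6],[0,0,0,0,0,0,0.6],[0,0,0,0,0,0,0.6],[0,0,0,0,0,0,0.6]]'
python3 -m creep '[[0,44,0,0,0,0,0.6],[0,44,0,0,0,0,0.6],[0,44,0,0,0,0,0.6],[0,46,0,0,0,0,0.6],[0,0,0,0,0,0,0.6],[0,0,40,0,0,0,0.6],[0,0,30,0,0,0,0.6],[0,0,30,0,0,0,0.6],[0,0,0,0,0,0,0.6],[0,0,0,0,0,0,0.6]]'
python3 - <<'E'
from h import *
to([.5104,-.0262,.015])
c=capture("wrist");cv2.imwrite("pics/w8.png",c["color"])
print(find_in("wrist","tile1")[:2], proj(c,[.5104,-.0262,.02]))
E
```

```text
time_s: 29.25
tcp_pos: [0.6839, -0.0724, 0.2016]
ee_rot: [[-0.25, -0.968, -0.002], [-0.968, 0.25, 0.0], [0.0, 0.002, -1.0]]
wrist_force: [0.1, -0.5, -0.8]
gripper_width: 0.008
time_s: 30.5
tcp_pos: [0.6079, -0.0505, 0.0329]
ee_rot: [[-0.247, -0.969, 0.011], [-0.969, 0.247, 0.0], [-0.003, -0.011, -1.0]]
wrist_force: [5.3, -0.4, 4.6]
gripper_width: 0.003
time_s: 31.75
tcp_pos: [0.6076, -0.0503, 0.033]
ee_rot: [[-0.247, -0.969, 0.012], [-0.969, 0.247, 0.0], [-0.003, -0.011, -1.0]]
wrist_force: [5.1, -1.1, 3.8]
gripper_width: 0.005
time_s: 33.0
tcp_pos: [0.6835, -0.072, 0.1673]
ee_rot: [[-0.249, -0.968, -0.003], [-0.968, 0.249, -0.0], [0.001, 0.003, -1.0]]
wrist_force: [-0.1, -0.5, -0.1]
gripper_width: 0.592
time_s: 34.25
tcp_pos: [0.5132, -0.0276, 0.0693]
ee_rot: [[-0.249, -0.969, 0.002], [-0.969, 0.249, -0.0], [-0.0, -0.002, -1.0]]
wrist_force: [-0.4, -0.8, 0.5]
gripper_width: 0.603
t 34.25 tcp [ 0.5132 -0.0276  0.0693] xaxis [-0.249 -0.969 -0.   ] z [ 0.002 -0.    -1.   ]
shift mm [-0.7  3.2 54.3]
[{'xy': [313.6, 266.6], 'p': 0.7}] [316.13523699 266.70327243]
```

```bash
python3 -m creep '[[-1,3,27,0,0,0,0.6],[0,0,27,0,0,0,0.6],[0,0,0,0,0,0,0.6],[0,0,0,0,0,0,0],[0,0,0,0,0,0,0],[0,0,0,0,0,0,0],[0,0,-30,0,0,0,0],[0,0,-50,0,0,0,0],[0,0,-50,0,0,0,0],[0,0,-20,0,0,0,0]]'
python3 -m creep '[[-41,24,0,0,0,0,0],[-42,24,0,0,0,0,0],[-42,24,0,0,0,0,0],[-42,25,0,0,0,0,0],[-42,25,0,0,0,0,0],[-42,25,0,0,0,0,0],[0,0,0,0,0,0,0],[0,0,0,0,0,0,0],[0,0,0,0,0,0,0],[0,0,0,0,0,0,0]]'
python3 - <<'E'
from h import *
to([.431,.253,.0275])
c=capture("wrist");cv2.imwrite("pics/w9.png",c["color"])
print(find_in("wrist","dish")[:2], find_in("wrist","tile1")[:4])
E
```

```text
time_s: 35.6
tcp_pos: [0.5106, -0.0257, 0.1683]
ee_rot: [[-0.249, -0.968, 0.006], [-0.969, 0.249, 0.001], [-0.003, -0.006, -1.0]]
wrist_force: [0.4, -0.2, -0.4]
gripper_width: 0.383
time_s: 36.85
tcp_pos: [0.4297, 0.2529, 0.1646]
ee_rot: [[-0.251, -0.968, -0.0], [-0.968, 0.251, -0.0], [0.0, 0.0, -1.0]]
wrist_force: [0.2, -0.4, -0.3]
gripper_width: 0.383
t 36.85 tcp [0.4297 0.2529 0.1646] xaxis [-0.251 -0.968  0.   ] z [-0. -0. -1.]
shift mm [ -0.5  -1.3 137.1]
[] [{'xy': [315.7, 223.6], 'p': 0.86}, {'xy': [53.5, 50.7], 'p': 0.86}, {'xy': [317.0, 283.3], 'p': 0.82}, {'xy': [140.7, 7.4], 'p': 0.69}]
```

```bash
python3 -m creep '[[0,-1,50,0,0,0,0],[0,0,50,0,0,0,0],[0,0,24,0,0,0,0],[0,0,12,0,0,0,0],[0,0,0,0,0,0,0],[0,0,0,0,0,0,0],[0,0,0,0,0,0,0.52],[0,0,0,0,0,0,0.52],[0,0,0,0,0,0,0.52],[0,0,0,0,0,0,0.52]]'
python3 -m creep '[[0,0,-50,0,0,0,0.52],[0,0,-50,0,0,0,0.52],[0,0,-50,0,0,0,0.52],[0,0,-25,0,0,0,0.52],[0,40,0,0,0,0,0.52],[0,40,0,0,0,0,0.52],[0,0,0,0,0,0,0.52],[0,0,0,0,0,0,0.52],[0,0,0,0,0,0,0.52],[0,0,0,0,0,0,0.52]]'
python3 - <<'E'
from h import *
c=capture("wrist");cv2.imwrite("pics/w10.png",c["color"])
print([(d['p'],d['xy'],ray(c,d['xy'],.029).round(3)) for d in find_in("wrist","tile1")[:4]], proj(c,[.431,.253,.029]))
t=capture("top");s=capture("scene");cv2.imwrite("pics/t10.png",t["color"])
for n,C in(("top",t),("scene",s)): print(n,[(d['p'],np.round(d['xy']),ray(C,d['xy'],.03).round(3)) for d in find_in(n,"cover")[:3]])
to([.6847,-.0725,.028])
E
```

```text
time_s: 38.25
tcp_pos: [0.4304, 0.2536, 0.0287]
ee_rot: [[-0.249, -0.968, 0.0], [-0.968, 0.249, 0.0], [-0.0, -0.0, -1.0]]
wrist_force: [-0.8, 0.3, 0.2]
gripper_width: 0.52
time_s: 39.5
tcp_pos: [0.3535, 0.2733, 0.2033]
ee_rot: [[-0.25, -0.968, -0.0], [-0.968, 0.25, -0.0], [0.001, 0.0, -1.0]]
wrist_force: [1.1, -1.4, -0.4]
gripper_width: 0.519
[(0.96, [316.2, 136.5], array([0.433, 0.253, 0.029])), (0.95, [166.9, 15.4], array([0.562, 0.353, 0.029]))] [317.04025066 138.45545345]
top [(0.67, array([264., 198.]), array([0.619, 0.187, 0.03 ]))]
scene [(0.93, array([335., 324.]), array([0.637, 0.196, 0.03 ]))]
t 39.8 tcp [0.3531 0.2734 0.2035] xaxis [-0.25  -0.968  0.   ] z [-0. -0. -1.]
shift mm [ 252.1 -407.5  175.5]
```

View pics/w10.png

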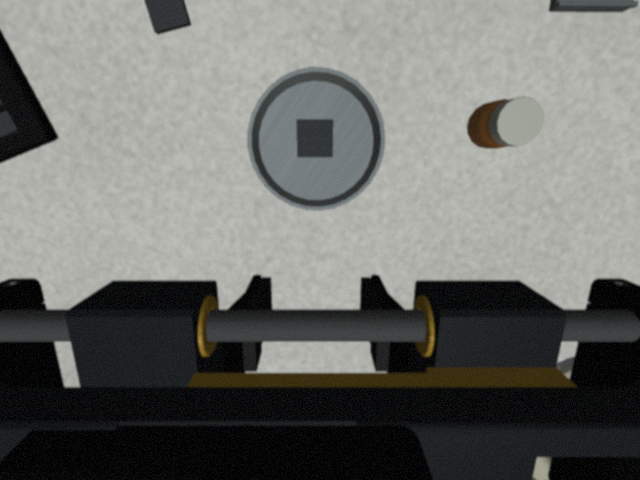

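The three tiles are stacked at (316,138), and the dish rim is centred on the same pixel. Next I'll look at the cover.

```bash
python3 -m creep '[[4,-52,0,0,0,0,0.52],[4,-52,0,0,0,0,0.52],[4,-52,0,0,0,0,0.52],[5,-52,0,0,0,0,0.52],[0,0,0,0,0,0,0.52],[0,0,0,0,0,0,0.52],[0,0,0,0,0,0,0.52],[0,0,0,0,0,0,0.52],[0,0,0,0,0,0,0.52],[0,0,0,0,0,0,0.52]]'
python3 - <<'E'
from h import *
c=capture("wrist");im=c["color"];cv2.imwrite("pics/w11.png",im)
print([(d['p'],d['xy'],ray(c,d['xy'],.02).round(3)) for d in find_in("wrist","cover")[:4]])
g=cv2.GaussianBlur(cv2.cvtColor(im,cv2.COLOR_BGR2GRAY),(5,5),0)[:270]
ci=cv2.HoughCircles(g,cv2.HOUGH_GRADIENT,1.2,40,param1=60,param2=25,minRadius=55,maxRadius=85)
if ci is not None:
    for x in ci[0][:4]: print(x, ray(c,x[:2],.011).round(4))
m=(g<45).astype(np.uint8);n,l,st,ce=cv2.connectedComponentsWithStats(m)
for i in range(1,n):
    if st[i,4]>100: print(st[i],ce[i].round(1))
d=capture("wrist")
E
```

```text
time_s: 41.05
tcp_pos: [0.5499, 0.2054, 0.2038]
ee_rot: [[-0.249, -0.969, 0.0], [-0.969, 0.249, 0.0], [-0.0, -0.0, -1.0]]
wrist_force: [0.1, 0.7, -0.4]
gripper_width: 0.518
[(0.91, [316.2, 140.1], array([0.627, 0.186, 0.02 ]))]
[319.80002 138.6      68.2    ] [0.6272 0.1826 0.011 ]
[591.       102.600006  59.08    ] [ 0.5944 -0.0788  0.011 ]
[512  42  20 122 219] [521.8  95.8]
[537  45  12  62 168] [543.   71.6]
[583  54  13  54 197] [588.8  79.9]
[309 131  20  21 332] [318.6 141.4]
[535 134  12  24 214] [540.8 145.5]
[   0  207   47   63 1732] [ 16.1 244.7]
```

View pics/w11.png

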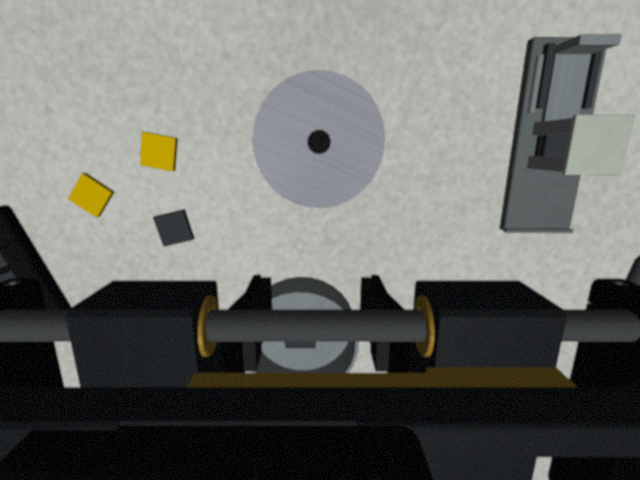

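The cover is centred at (319,139) with its knob at (319,141). The stray tile is at (173,227), the yellow look-alikes are at (158,151) and (91,195), and the dish is partly visible below.

```bash
python3 - <<'E'
from h import *
c=capture("wrist");k=ray(c,(318.6,141.4),.037);print("knob",k.round(4))
to([(k[0]+.6272)/2,(k[1]+.1826)/2,.017])
print("stray",ray(c,(172.5,227),.008).round(4), [ray(c,x,.008)[:2].round(4) for x in((154,216),(186,210),(193,238),(163,245))])
E
```

```text
knob [0.6246 0.1844 0.037 ]
t 41.25 tcp [0.5501 0.2052 0.2036] xaxis [-0.249 -0.968  0.   ] z [-0.  0. -1.]
shift mm [  2.1 -78.8 186.6]
stray [0.5789 0.3571 0.008 ] [array([0.595 , 0.3719]), array([0.5926, 0.3368]), array([0.5619, 0.34  ]), array([0.5626, 0.3742])]
```

```bash
python3 -m creep '[[1,-40,0,0,0,0,0.52],[1,-39,0,0,0,0,0.52],[0,0,50,0,0,0,0.52],[0,0,50,0,0,0,0.52],[0,0,50,0,0,0,0.52],[0,0,37,0,0,0,0.52],[0,0,0,0,0,0,0.52],[0,0,0,0,0,0,0.52],[0,0,0,0,0,0,0],[0,0,0,0,0,0,0]]'
python3 -m creep '[[0,0,0,0,0,0,0],[0,0,0,0,0,0,0],[0,0,-30,0,0,0,0],[0,0,-40,0,0,0,0],[0,0,-30,0,0,0,0],[0,0,0,0,0,0,0],[0,0,0,0,0,0,0],[0,0,0,0,0,0,0],[0,0,0,0,0,0,0],[0,0,0,0,0,0,0]]'
python3 - <<'E'
from h import *
to([.431,.253,.117])
w=cv2.imread("pics/w10.png")
E
```

```text
time_s: 42.5
tcp_pos: [0.6263, 0.1836, 0.0172]
ee_rot: [[-0.249, -0.968, 0.001], [-0.968, 0.249, 0.0], [-0.001, -0.001, -1.0]]
wrist_force: [-0.6, 0.1, -0.4]
gripper_width: 0.374
time_s: 43.75
tcp_pos: [0.6259, 0.1834, 0.1158]
ee_rot: [[-0.249, -0.968, -0.001], [-0.968, 0.249, -0.001], [0.001, 0.001, -1.0]]
wrist_force: [0.5, -0.4, -2.0]
gripper_width: 0.239
t 43.75 tcp [0.6259 0.1834 0.1158] xaxis [-0.249 -0.968  0.001] z [-0.001 -0.001 -1.   ]
shift mm [-18.8 206.1  -1. ]
```

```bash
python3 -m creep '[[-3,41,0,0,0,0,0],[-4,41,0,0,0,0,0],[-4,41,0,0,0,0,0],[-4,41,0,0,0,0,0],[-4,42,0,0,0,0,0],[0,0,0,0,0,0,0],[0,0,20,0,0,0,0],[0,0,10,0,0,0,0],[0,0,0,0,0,0,0],[0,0,0,0,0,0,0]]'
python3 - <<'E'
from h import *
to([.431,.253,.058])
c=capture("scene");cv2.imwrite("pics/s12.png",cv2.resize(c["color"][200:360,360:560],None,fx=4,fy=3.7,interpolation=2)[:600,:800])
E
```

```text
time_s: 45.0
tcp_pos: [0.4321, 0.2534, 0.0869]
ee_rot: [[-0.25, -0.968, 0.001], [-0.968, 0.25, 0.0], [-0.001, -0.001, -1.0]]
wrist_force: [0.2, 0.4, -2.4]
gripper_width: 0.241
t 45.0 tcp [0.4321 0.2534 0.0869] xaxis [-0.25  -0.968 -0.001] z [ 0.001  0.    -1.   ]
shift mm [ 0.7  0.9 28.9]
```

View pics/s12.png

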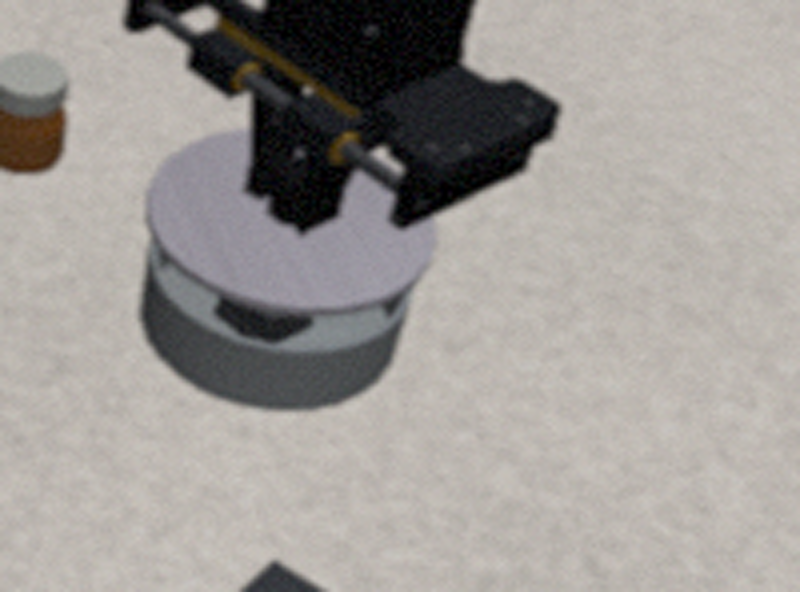

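The cover hovers level above the dish. The column offset of about 15 crop px looks like perspective, which I'll check numerically.

```bash
python3 - <<'E'
from h import *
c=capture("scene")
def ell(cen,r,z):
    a=np.linspace(0,2*np.pi,90);P=np.array([proj(c,[cen[0]+r*np.cos(t),cen[1]+r*np.sin(t),z]) for t in a]);P=(P-[360,200])*[4,3.7];return P.min(0).round(),P.max(0).round()
print("flange top",ell((.4321,.2534),.066,.0809),"dish base",ell((.431,.253),.062,0),"rim",ell((.431,.253),.062,.045))
E
```

```text
flange top (array([141., 127.]), array([431., 309.])) dish base (array([131., 242.]), array([389., 414.])) rim (array([141., 181.]), array([407., 353.]))
```

```bash
python3 -m creep '[[0,1,7,0,0,0,0],[0,0,7,0,0,0,0],[0,0,7,0,0,0,0],[0,0,7,0,0,0,0],[0,0,1,0,0,0,0],[0,0,0,0,0,0,0],[0,0,0,0,0,0,0],[0,0,0,0,0,0,0],[0,0,0,0,0,0,0],[0,0,0,0,0,0,0]]'
```

```text
time_s: 46.35
tcp_pos: [0.4304, 0.2535, 0.0576]
ee_rot: [[-0.249, -0.968, 0.0], [-0.968, 0.249, 0.0], [-0.0, -0.0, -1.0]]
wrist_force: [0.0, -0.1, -1.8]
gripper_width: 0.243
```

```bash
python3 -m creep '[[0,0,0.5,0,0,0,0.5],[0,0,0,0,0,0,0.5],[0,0,0,0,0,0,0.5],[0,0,0,0,0,0,0.5],[0,0,-50,0,0,0,0.5],[0,0,-50,0,0,0,0.5],[0,0,-40,0,0,0,0.5],[0,40,0,0,0,0,0.5],[0,35,0,0,0,0,0.5],[0,0,0,0,0,0,0.5]]'
python3 - <<'E'
from h import *
s=capture("scene");w=capture("wrist")
a=cv2.resize(s["color"][200:360,360:560],None,fx=2,fy=2);b=w["color"][0:320,110:510]
cv2.imwrite("pics/c13.png",np.hstack([a,b]))
to([.431,.253,.2])
print(proj(w,[.431,.253,.051]),proj(w,[.431,.253,.081]))
E
```

```text
time_s: 47.6
tcp_pos: [0.3563, 0.2723, 0.1975]
ee_rot: [[-0.247, -0.969, 0.0], [-0.969, 0.247, 0.001], [-0.001, 0.0, -1.0]]
wrist_force: [0.4, 0.5, -0.1]
gripper_width: 0.502
t 47.7 tcp [0.3578 0.2725 0.1974] xaxis [-0.248 -0.969 -0.001] z [ 0.001  0.001 -1.   ]
shift mm [  0.7 -75.7  -2.6]
[317.81735887 142.35933345] [317.96411762 141.72148127]
```

View pics/c13.png

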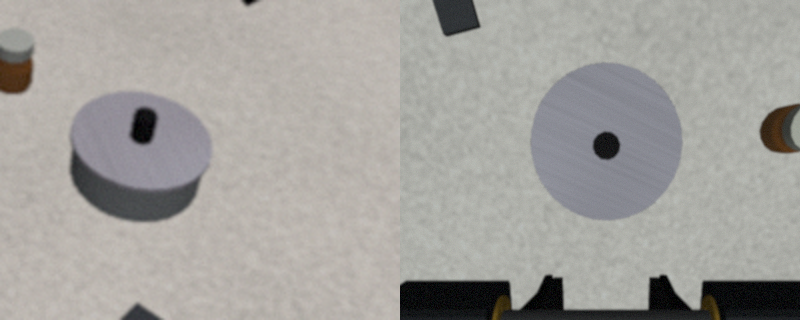

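The cover sits level and flush on the dish, with the flange centred at (607,141) and the knob at (607,145) in the right half. Next I'll fetch the stray tile.

```bash
python3 -m creep '[[-27,-38,0,0,0,0,0.6],[-27,-39,0,0,0,0,0.6],[-27,-39,0,0,0,0,0.6],[-28,-39,0,0,0,0,0.6],[-28,-38,0,0,0,0,0.6],[0,0,0,0,0,-10,0.6],[0,0,50,0,0,0,0.6],[0,0,50,0,0,0,0.6],[0,0,0,0,0,0,0.6],[0,0,0,0,0,0,0.6]]'
python3 - <<'E'
from h import *
to([.579,.357,.004])
c=capture("wrist");cv2.imwrite("pics/w14.png",c["color"])
print([(d['p'],d['xy'],ray(c,d['xy'],.008).round(4)) for d in find_in("wrist","tile6")[:4]], proj(c,[.579,.357,.008]))
E
```

```text
time_s: 48.95
tcp_pos: [0.5806, 0.3572, 0.0987]
ee_rot: [[-0.077, -0.997, 0.003], [-0.997, 0.077, 0.001], [-0.001, -0.003, -1.0]]
wrist_force: [0.2, -0.0, -0.1]
gripper_width: 0.6
t 48.95 tcp [0.5806 0.3572 0.0987] xaxis [-0.077 -0.997 -0.001] z [ 0.003  0.001 -1.   ]
shift mm [ 0.4  1.9 94.7]
[(0.85, [316.0, 246.5], array([0.5798, 0.3583, 0.008 ])), (0.65, [214.7, 184.2], array([0.6327, 0.4286, 0.008 ])), (0.63, [327.6, 143.3], array([0.655 , 0.3443, 0.008 ]))] [317.79424033 247.40261283]
```

View pics/w14.png

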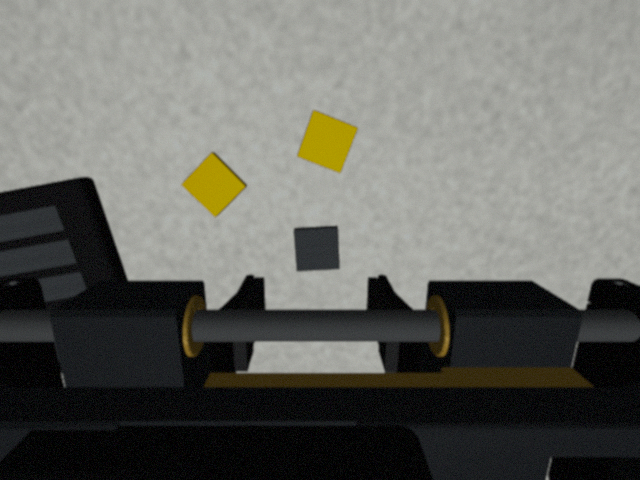

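The dark tile at (317,248) is square to the jaws, and the yellow ones at (328,141) and (214,184) are clear of the fingers. I'll pick it and carry it to the tray.

```bash
python3 -m creep '[[0,2,50,0,0,0,0.6],[0,0,44,0,0,0,0.6],[0,0,0,0,0,0,0.6],[0,0,0,0,0,0,0],[0,0,0,0,0,0,0],[0,0,0,0,0,0,0],[0,0,-50,0,0,0,0],[0,0,-50,0,0,0,0],[0,0,-50,0,0,0,0],[0,0,-50,0,0,10,0]]'
python3 -m creep '[[55,-4,0,0,0,0,0],[55,-4,0,0,0,0,0],[56,-4,0,0,0,0,0],[56,-4,0,0,0,0,0],[56,-5,0,0,0,0,0],[56,-5,0,0,0,0,0],[56,-5,0,0,0,0,0],[56,-5,0,0,0,0,0],[56,-5,0,0,0,0,0],[56,-5,0,0,0,0,0]]'
python3 -m creep '[[56,-4,0,0,0,0,0],[55,-4,0,0,0,0,0],[0,0,0,0,0,0,0],[0,0,0,0,0,0,0],[0,0,0,0,0,0,0],[0,0,0,0,0,0,0],[0,0,0,0,0,0,0],[0,0,0,0,0,0,0],[0,0,0,0,0,0,0],[0,0,0,0,0,0,0]]'
python3 - <<'E'
from h import *
to([.465,-.305,.012])
c=capture("wrist");cv2.imwrite("pics/w15.png",c["color"])
print(find_in("wrist","tray")[:2],proj(c,[.4985,-.308,.015]),find_in("wrist","tile6")[:2])
t=capture("top");cv2.imwrite("pics/t15.png",t["color"])
E
```

```text
time_s: 50.3
tcp_pos: [0.5765, 0.3567, 0.2051]
ee_rot: [[-0.254, -0.967, 0.0], [-0.967, 0.254, 0.0], [-0.0, -0.0, -1.0]]
wrist_force: [0.4, -0.3, -0.0]
gripper_width: 0.38
time_s: 51.55
tcp_pos: [0.4816, -0.1966, 0.2036]
ee_rot: [[-0.249, -0.968, 0.001], [-0.968, 0.249, -0.0], [-0.0, -0.001, -1.0]]
wrist_force: [1.2, 0.0, -0.7]
gripper_width: 0.378
time_s: 52.8
tcp_pos: [0.4623, -0.3044, 0.203]
ee_rot: [[-0.249, -0.968, -0.0], [-0.968, 0.249, -0.0], [0.0, 0.0, -1.0]]
wrist_force: [0.8, 0.3, 0.7]
gripper_width: 0.383
t 52.8 tcp [ 0.4623 -0.3044  0.203 ] xaxis [-0.249 -0.968  0.   ] z [-0. -0. -1.]
shift mm [-1.00e-01 -2.70e+00  1.91e+02]
[{'xy': [311.9, 180.5], 'p': 0.57}] [311.37166964 184.48122776] [{'xy': [317.0, 282.6], 'p': 0.74}, {'xy': [31.4, 191.5], 'p': 0.64}]
```

View pics/w15.png

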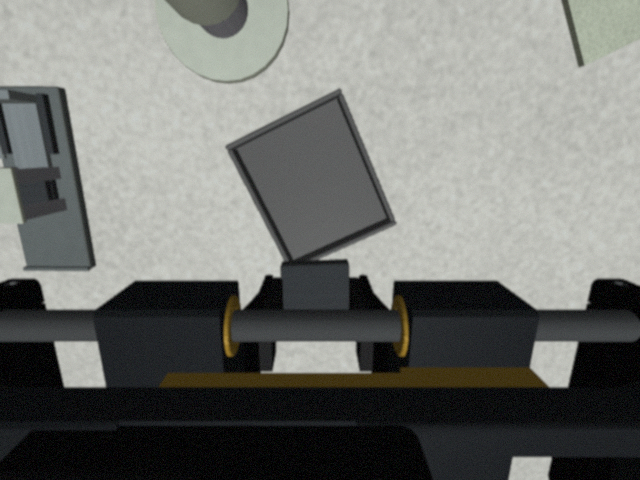

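The tray's corners are at (340,90), (229,147), (292,263) and (395,223), so its centre is near (0.50, -0.308), turned about 25° from the tool. I'll rotate to match and place the tile.

```bash
python3 -m creep '[[3,-19,0,0,0,-8.5,0],[0,0,0,0,0,-8.5,0],[0,0,0,0,0,-8,0],[0,0,50,0,0,0,0],[0,0,50,0,0,0,0],[0,0,50,0,0,0,0],[0,0,25,0,0,0,0],[0,0,15,0,0,0,0],[0,0,0,0,0,0,0],[0,0,0,0,0,0,0]]'
python3 -m creep '[[0,0,0,0,0,0,0.5],[0,0,0,0,0,0,0.5],[0,0,0,0,0,0,0.5],[0,0,0,0,0,0,0.5],[0,0,-50,0,0,0,0.5],[0,0,-50,0,0,0,0.5],[0,0,-50,0,0,0,0.5],[0,0,-40,0,0,8.5,0.5],[0,0,0,0,0,8.5,0],[0,0,0,0,0,8,0]]'
python3 - <<'E'
from h import *
to([.6847,-.0725,.2])
c=capture("wrist")
print([(d['p'],d['xy'],ray(c,d['xy'],.013).round(4)) for d in find_in("wrist","tile6")[:3]])
E
```

```text
time_s: 54.25
tcp_pos: [0.481, -0.3125, 0.0143]
ee_rot: [[0.184, -0.983, 0.002], [-0.983, -0.184, -0.001], [0.001, -0.002, -1.0]]
wrist_force: [0.2, 0.7, -0.7]
gripper_width: 0.381
time_s: 55.5
tcp_pos: [0.48, -0.3119, 0.2038]
ee_rot: [[-0.254, -0.967, 0.001], [-0.967, 0.254, -0.0], [-0.0, -0.001, -1.0]]
wrist_force: [-0.2, -0.0, -0.7]
gripper_width: 0.353
t 55.5 tcp [ 0.48   -0.3119  0.2038] xaxis [-0.254 -0.967 -0.   ] z [ 0.001 -0.    -1.   ]
shift mm [-283.6 -137.2    4.1]
[(0.73, [36.9, 212.6], array([ 0.5608, -0.031 ,  0.013 ])), (0.6, [313.0, 217.2], array([ 0.4829, -0.3086,  0.013 ])), (0.54, [56.3, 210.7], array([ 0.5574, -0.0515,  0.013 ]))]
```

```bash
python3 -m creep '[[-57,0,0,0,0,0,0],[-57,0,0,0,0,0,0],[-57,0,0,0,0,0,0],[-56,0,0,0,0,0,0],[-56,0,0,0,0,0,0],[0,-46,0,0,0,0,0],[0,-46,0,0,0,0,0],[0,-46,0,0,0,0,0],[0,0,0,0,0,0,0],[0,0,0,0,0,0,0]]'
python3 - <<'E'
from h import *
to([.6847,-.0725,.03])
c=capture("scene");cv2.imwrite("pics/s16.png",cv2.resize(c["color"][190:310,180:360],None,fx=4,fy=4,interpolation=3))
E
```

```text
time_s: 56.85
tcp_pos: [0.6835, -0.0724, 0.2023]
ee_rot: [[-0.248, -0.969, -0.002], [-0.969, 0.248, -0.0], [0.0, 0.002, -1.0]]
wrist_force: [-0.2, 1.0, 0.1]
gripper_width: 0.006
t 56.85 tcp [ 0.6835 -0.0724  0.2023] xaxis [-0.248 -0.969  0.   ] z [-0.002 -0.    -1.   ]
shift mm [ -0.3  -1.5 172.3]
```

```bash
python3 -m creep '[[0,-1,58,0,0,0,0],[0,0,58,0,0,0,0],[0,0,57,0,0,0,0],[0,0,0,0,0,0,0],[0,14,0,0,0,0,0],[0,14,0,0,0,0,0],[0,14,0,0,0,0,0],[0,14,0,0,0,0,0],[0,14,0,0,0,0,0],[0,13,0,0,0,0,0]]'
python3 -m creep '[[0,1,0,0,0,0,0],[0,0,0,0,0,0,0],[0,0,0,0,0,0,0],[0,0,0,0,0,0,0],[0,0,0,0,0,0,0],[0,0,0,0,0,0,0],[0,0,0,0,0,0,0],[0,0,0,0,0,0,0],[0,0,0,0,0,0,0],[0,0,0,0,0,0,0]]'
python3 -m creep '[[0,-30,0,0,0,0,0],[0,-30,0,0,0,0,0],[0,-24,0,0,0,0,0],[0,0,-50,0,0,0,0.6],[0,0,-50,0,0,0,0.6],[0,0,-40,0,0,0,0.6],[0,0,0,0,0,0,0.6],[0,0,0,0,0,0,0.6],[0,0,0,0,0,0,0.6],[0,0,0,0,0,0,0.6]]'
python3 -m creep '[[0,44,0,0,0,0,0.6],[0,44,0,0,0,0,0.6],[0,44,0,0,0,0,0.6],[0,46,0,0,0,0,0.6],[0,0,0,0,0,0,0.6],[0,0,40,0,0,0,0.6],[0,0,30,0,0,0,0.6],[0,0,30,0,0,0,0.6],[0,0,0,0,0,0,0.6],[0,0,0,0,0,0,0.6]]'
python3 - <<'E'
from h import *
to([.5104,-.0262,.015])
c=capture("wrist");cv2.imwrite("pics/w17.png",c["color"])
print(find_in("wrist","tile1")[:2], proj(c,[.5104,-.0262,.02]), c["color"][262:272,305:328].mean((0,1)), cv2.imread("pics/w8.png")[262:272,305:328].mean((0,1)))
E
```

```text
time_s: 58.15
tcp_pos: [0.6081, -0.0515, 0.0341]
ee_rot: [[-0.248, -0.969, 0.01], [-0.969, 0.248, 0.0], [-0.003, -0.01, -1.0]]
wrist_force: [5.2, -1.2, 3.8]
gripper_width: 0.009
time_s: 59.4
tcp_pos: [0.6074, -0.0512, 0.0334]
ee_rot: [[-0.248, -0.969, 0.009], [-0.969, 0.248, 0.0], [-0.002, -0.009, -1.0]]
wrist_force: [5.1, -1.0, 2.6]
gripper_width: 0.007
time_s: 60.65
tcp_pos: [0.6844, -0.0726, 0.1687]
ee_rot: [[-0.249, -0.968, -0.003], [-0.968, 0.249, -0.0], [0.001, 0.003, -1.0]]
wrist_force: [0.8, -0.1, 0.1]
gripper_width: 0.585
time_s: 61.9
tcp_pos: [0.5141, -0.0282, 0.0708]
ee_rot: [[-0.249, -0.969, 0.002], [-0.969, 0.249, -0.0], [-0.0, -0.002, -1.0]]
wrist_force: [-0.4, 0.5, -0.3]
gripper_width: 0.601
t 61.9 tcp [ 0.5141 -0.0282  0.0708] xaxis [-0.249 -0.969 -0.   ] z [ 0.002 -0.    -1.   ]
shift mm [-1.   4.2 55.8]
[{'xy': [314.6, 266.7], 'p': 0.86}] [315.60626034 267.41703644] [56.17391304 53.47826087 50.0173913 ] [56.36086957 53.71304348 50.39565217]
```

```bash
python3 -m creep '[[-1,4,28,0,0,0,0.6],[0,0,27,0,0,0,0.6],[0,0,0,0,0,0,0.6],[0,0,0,0,0,0,0],[0,0,0,0,0,0,0],[0,0,0,0,0,0,0],[0,0,-30,0,0,0,0],[0,0,-50,0,0,0,0],[0,0,-50,0,0,0,0],[0,0,-40,0,0,0,0]]'
python3 -m creep '[[53,-15,0,0,0,0,0],[53,-15,0,0,0,0,0],[54,-15,0,0,0,0,0],[54,-16,0,0,0,0,0],[54,-16,0,0,0,0,0],[0,0,0,0,0,-8.5,0],[0,0,0,0,0,-8.5,0],[0,0,0,0,0,-8,0],[0,0,0,0,0,0,0],[0,0,0,0,0,0,0]]'
python3 - <<'E'
from h import *
to([.518,-.305,.014])
E
```

```text
time_s: 63.25
tcp_pos: [0.5093, -0.0263, 0.1877]
ee_rot: [[-0.249, -0.968, 0.003], [-0.968, 0.249, 0.001], [-0.001, -0.002, -1.0]]
wrist_force: [0.1, -0.5, -0.7]
gripper_width: 0.385
time_s: 64.5
tcp_pos: [0.5169, -0.3049, 0.1852]
ee_rot: [[0.181, -0.983, 0.0], [-0.983, -0.181, -0.0], [0.0, -0.0, -1.0]]
wrist_force: [0.5, 0.7, -0.3]
gripper_width: 0.384
t 64.5 tcp [ 0.5169 -0.3049  0.1852] xaxis [ 0.181 -0.983  0.   ] z [ 0. -0. -1.]
shift mm [  0.3  -1.1 171.2]
```

```bash
python3 -m creep '[[0,-5,50,0,0,0,0],[0,0,50,0,0,0,0],[0,0,50,0,0,0,0],[0,0,20,0,0,0,0],[0,0,0,0,0,0,0],[0,0,0,0,0,0,0],[0,0,0,0,0,0,0.5],[0,0,0,0,0,0,0.5],[0,0,0,0,0,0,0.5],[0,0,0,0,0,0,0.5]]'
python3 -m creep '[[0,0,-50,0,0,0,0.5],[0,0,-50,0,0,0,0.5],[0,0,-50,0,0,0,0.5],[0,0,-40,0,0,0,0.5],[0,25,0,0,0,8.5,0.5],[0,25,0,0,0,8.5,0],[0,0,0,0,0,8,0],[0,0,0,0,0,0,0],[0,0,0,0,0,0,0],[0,0,0,0,0,0,0]]'
python3 - <<'E'
from h import *
to([.6847,-.0725,.2])
c=capture("wrist");cv2.imwrite("pics/w18.png",c["color"])
print([(d['p'],d['xy'],ray(c,d['xy'],.013).round(4)) for d in find_in("wrist","tile6")[:3]])
E
```

```text
time_s: 65.75
tcp_pos: [0.5219, -0.3041, 0.0153]
ee_rot: [[0.183, -0.983, 0.0], [-0.983, -0.183, -0.0], [0.0, -0.0, -1.0]]
wrist_force: [0.2, -1.1, 0.7]
gripper_width: 0.5
time_s: 67.0
tcp_pos: [0.4725, -0.3095, 0.2049]
ee_rot: [[-0.248, -0.969, -0.0], [-0.969, 0.248, 0.0], [-0.0, 0.0, -1.0]]
wrist_force: [0.3, -0.3, 0.1]
gripper_width: 0.041
t 67.0 tcp [ 0.4725 -0.3095  0.2049] xaxis [-0.248 -0.969 -0.   ] z [-0.  0. -1.]
shift mm [-282.3 -146.8    4.8]
[(0.91, [318.3, 207.9], array([ 0.483 , -0.3138,  0.013 ])), (0.56, [298.1, 170.0], array([ 0.5256, -0.3036,  0.013 ]))]
```

View pics/w18.png

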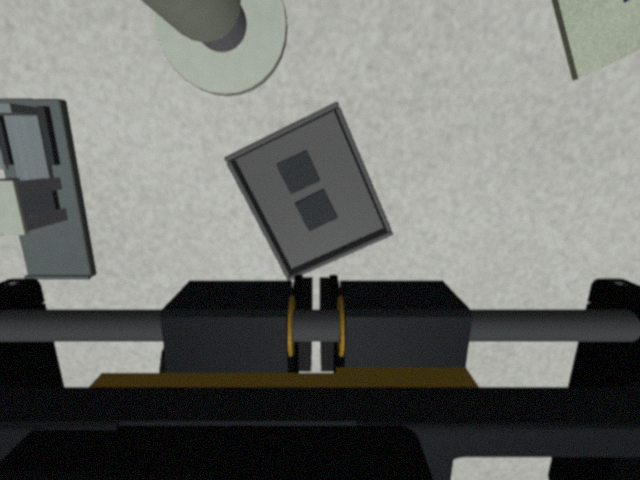

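Both tiles lie flat in the tray, at (298,171) and (316,209). Now the fifth stroke.

```bash
python3 -m creep '[[-57,0,0,0,0,0,0],[-57,0,0,0,0,0,0],[-56,0,0,0,0,0,0],[-56,0,0,0,0,0,0],[-56,0,0,0,0,0,0],[0,-49,0,0,0,0,0],[0,-49,0,0,0,0,0],[0,-50,0,0,0,0,0],[0,0,0,0,0,0,0],[0,0,0,0,0,0,0]]'
python3 -m creep '[[0,0,58,0,0,0,0],[0,0,58,0,0,0,0],[0,0,59,0,0,0,0],[0,0,0,0,0,0,0],[0,14,0,0,0,0,0],[0,14,0,0,0,0,0],[0,14,0,0,0,0,0],[0,14,0,0,0,0,0],[0,14,0,0,0,0,0],[0,13,0,0,0,0,0]]'
python3 -m creep '[[0,1,0,0,0,0,0],[0,0,0,0,0,0,0],[0,0,0,0,0,0,0],[0,0,0,0,0,0,0],[0,0,0,0,0,0,0],[0,0,0,0,0,0,0],[0,0,0,0,0,0,0],[0,0,0,0,0,0,0],[0,0,0,0,0,0,0],[0,0,0,0,0,0,0]]'
python3 -m creep '[[0,-30,0,0,0,0,0],[0,-30,0,0,0,0,0],[0,-24,0,0,0,0,0],[0,0,-50,0,0,0,0.6],[0,0,-50,0,0,0,0.6],[0,0,-40,0,0,0,0.6],[0,0,0,0,0,0,0.6],[0,0,0,0,0,0,0.6],[0,0,0,0,0,0,0.6],[0,0,0,0,0,0,0.6]]'
python3 -m creep '[[0,44,0,0,0,0,0.6],[0,44,0,0,0,0,0.6],[0,44,0,0,0,0,0.6],[0,46,0,0,0,0,0.6],[0,0,0,0,0,0,0.6],[0,0,40,0,0,0,0.6],[0,0,30,0,0,0,0.6],[0,0,30,0,0,0,0.6],[0,0,0,0,0,0,0.6],[0,0,0,0,0,0,0.6]]'
python3 - <<'E'
from h import *
to([.5104,-.0262,.015])
c=capture("wrist");cv2.imwrite("pics/w19.png",c["color"])
print(find_in("wrist","tile1")[:2], proj(c,[.5104,-.0262,.02]), c["color"][262:272,305:328].mean((0,1)), c["color"][272:285,275:283].mean((0,1)))
E
```

```text
time_s: 68.35
tcp_pos: [0.6854, -0.0734, 0.2042]
ee_rot: [[-0.249, -0.968, -0.002], [-0.968, 0.249, -0.0], [0.0, 0.002, -1.0]]
wrist_force: [-0.4, 0.0, 0.4]
gripper_width: 0.006
time_s: 69.6
tcp_pos: [0.6087, -0.0522, 0.034]
ee_rot: [[-0.248, -0.969, 0.01], [-0.969, 0.248, 0.0], [-0.003, -0.01, -1.0]]
wrist_force: [4.7, -0.5, 3.0]
gripper_width: 0.009
time_s: 70.85
tcp_pos: [0.6071, -0.0521, 0.0319]
ee_rot: [[-0.248, -0.969, 0.006], [-0.969, 0.248, 0.0], [-0.002, -0.005, -1.0]]
wrist_force: [5.0, -0.6, 4.2]
gripper_width: 0.005
time_s: 72.1
tcp_pos: [0.6851, -0.0734, 0.1685]
ee_rot: [[-0.249, -0.968, -0.003], [-0.968, 0.249, -0.0], [0.001, 0.003, -1.0]]
wrist_force: [-0.4, -0.5, 0.1]
gripper_width: 0.591
time_s: 73.35
tcp_pos: [0.5148, -0.029, 0.0708]
ee_rot: [[-0.249, -0.969, 0.002], [-0.969, 0.249, -0.0], [-0.0, -0.002, -1.0]]
wrist_force: [1.1, 0.1, 0.4]
gripper_width: 0.598
t 73.35 tcp [ 0.5148 -0.029   0.0708] xaxis [-0.249 -0.969 -0.   ] z [ 0.002 -0.    -1.   ]
shift mm [-1.6  5.1 55.8]
[{'xy': [312.6, 266.7], 'p': 0.69}] [314.76530469 268.69474364] [56.33913043 53.82608696 50.25217391] [94.82692308 94.73076923 88.06730769]
```

```bash
python3 -m creep '[[-1,5,28,0,0,0,0.6],[0,0,27,0,0,0,0.6],[0,0,0,0,0,0,0.6],[0,0,0,0,0,0,0],[0,0,0,0,0,0,0],[0,0,0,0,0,0,0],[0,0,-30,0,0,0,0],[0,0,-50,0,0,0,0],[0,0,-50,0,0,0,0],[0,0,-40,0,0,0,0]]'
python3 -m creep '[[56,-9,0,0,0,0,0],[57,-9,0,0,0,0,0],[57,-9,0,0,0,0,0],[57,-9,0,0,0,0,0],[57,-9,0,0,0,0,0],[0,0,0,0,0,-8.5,0],[0,0,0,0,0,-8.5,0],[0,0,0,0,0,-8,0],[0,0,0,0,0,0,0],[0,0,0,0,0,0,0]]'
python3 - <<'E'
from h import *
to([.482,-.312,.0225])
E
```

```text
time_s: 74.7
tcp_pos: [0.5091, -0.0268, 0.1877]
ee_rot: [[-0.249, -0.968, 0.002], [-0.968, 0.249, 0.001], [-0.001, -0.002, -1.0]]
wrist_force: [0.2, -0.0, -0.9]
gripper_width: 0.378
time_s: 75.95
tcp_pos: [0.4816, -0.313, 0.1852]
ee_rot: [[0.181, -0.983, 0.0], [-0.983, -0.181, 0.0], [-0.0, -0.0, -1.0]]
wrist_force: [-0.7, 0.4, 0.9]
gripper_width: 0.382
t 75.95 tcp [ 0.4816 -0.313   0.1852] xaxis [ 0.181 -0.983 -0.   ] z [ 0.  0. -1.]
shift mm [ -0.9  -0.5 162.7]
```

```bash
python3 -m creep '[[0,0,50,0,0,0,0],[0,0,50,0,0,0,0],[0,0,42,0,0,0,0],[0,0,20,0,0,0,0],[0,0,0,0,0,0,0],[0,0,0,0,0,0,0],[0,0,0,0,0,0,0.5],[0,0,0,0,0,0,0.5],[0,0,0,0,0,0,0.5],[0,0,0,0,0,0,0.5]]'
python3 -m creep '[[0,0,-50,0,0,0,0.5],[0,0,-50,0,0,0,0.5],[0,0,-50,0,0,0,0.5],[0,0,-40,0,0,0,0.5],[0,25,0,0,0,8.5,0.5],[0,20,0,0,0,8.5,0.5],[0,0,0,0,0,8,0.5],[0,0,0,0,0,0,0.5],[0,0,0,0,0,0,0.5],[0,0,0,0,0,0,0.5]]'
python3 - <<'E'
from h import *
w=capture("wrist");s=capture("scene");t=capture("top")
print([(d['p'],d['xy'],ray(w,d['xy'],.02).round(4)) for d in find_in("wrist","tile6")[:3]])
for n,C in(("top",t),("scene",s)):
  for k in("cover","dish","vial","mouse","press"): print(n,k,[(d['p'],np.round(d['xy']),ray(C,d['xy'],.05).round(3)) for d in find_in(n,k)[:1]])
A=cv2.resize(s["color"],(533,400));B=cv2.resize(w["color"][80:290,150:480],(330,210));T=cv2.resize(t["color"][130:350,170:450],(280,220))
o=np.zeros((600,800,3),np.uint8);o[:400,:533]=A;o[390:600,:330]=B;o[380:600,400:680]=T;cv2.imwrite("pics/final.png",o)
E
```

```text
time_s: 77.2
tcp_pos: [0.4818, -0.3131, 0.0233]
ee_rot: [[0.183, -0.983, 0.0], [-0.983, -0.183, -0.0], [0.0, -0.0, -1.0]]
wrist_force: [-0.3, 0.8, 0.2]
gripper_width: 0.497
time_s: 78.45
tcp_pos: [0.4373, -0.3183, 0.2129]
ee_rot: [[-0.248, -0.969, -0.0], [-0.969, 0.248, 0.0], [-0.0, 0.0, -1.0]]
wrist_force: [-0.3, -0.2, -0.7]
gripper_width: 0.502
[(0.95, [297.9, 174.0], array([ 0.4866, -0.311 ,  0.02  ])), (0.56, [282.9, 140.8], array([ 0.5216, -0.3051,  0.02  ]))]
top cover [(0.61, array([220., 295.]), array([0.425, 0.262, 0.05 ]))]
top dish []
top vial [(0.89, array([314., 308.]), array([0.401, 0.085, 0.05 ]))]
top mouse [(0.93, array([429., 326.]), array([ 0.368, -0.127,  0.05 ]))]
top press [(0.66, array([385., 193.]), array([ 0.624, -0.05 ,  0.05 ]))]
scene cover [(0.85, array([431., 270.]), array([0.43 , 0.257, 0.05 ]))]
scene dish [(0.75, array([423., 299.]), array([0.501, 0.286, 0.05 ]))]
scene vial [(0.9, array([370., 235.]), array([0.427, 0.11 , 0.05 ]))]
scene mouse [(0.72, array([303., 190.]), array([ 0.404, -0.095,  0.05 ]))]
scene press [(0.81, array([151., 206.]), array([ 0.671, -0.299,  0.05 ]))]
```

View pics/final.png

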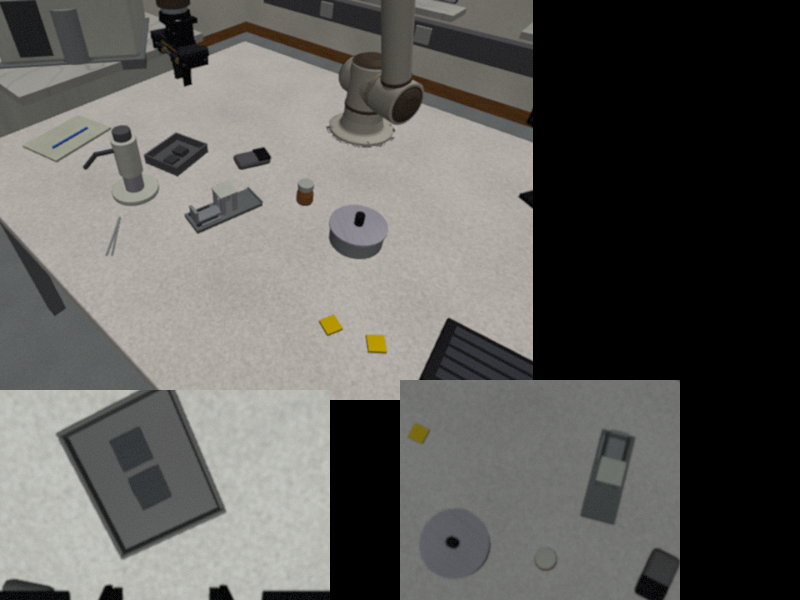

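The final picture shows the cover seated level on the dish, the slide sprung out and the outfeed bare. The tray holds its tiles at (130,449) and (149,487), two of them stacked, and the bystanders and yellow tiles are in place.

```bash
python3 -c "
from station import finish_job; print(finish_job())"
```

```text
the job is handed in; nothing more can be done
None
```

The job is handed in: I emptied the magazine in five strokes, and its first three tiles are stacked in the dish under the seated cover. The fourth tile, the fifth tile and the dark stray are in the grey tray, with the fifth stacked on the stray.

- **Knocked dish:** The dish was knocked about 4 cm aside early in the run. I found its new position with the cameras and used that from then on. I saw no grip slip.
- **Last checks:** The final pictures show the cover level and centred, the slide sprung back with the outfeed bare, and all tray tiles flat and well inside its walls. The vial, mouse, press and yellow tiles look unmoved, and the gripper is clear at about 78 s.
- **Disagreements:** In the last top view the network missed the now covered dish and mistook the magazine for the press. The scene camera and the picture showed both in place.
- **Not measured:** I judged the cover's fit, to within the 7 mm allowed, from the pictures and arm positions. I took the magazine as empty because five tiles is its maximum, and did not test it with a sixth stroke.

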